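Load, close and lock the shredder's board cassette

TASK

First turn the key of the open feed cassette fully clockwise so that its cam swings clear, then lay every loose circuit board from the bench in the cassette's tray. Put the aluminium cover on the cassette and press it down until it sits level and fully home, then turn the key all the way back so that the cam lies over the cover, draw the key out, and leave it in the small grey key bin; leave everything else on the bench where it stands.

Things in the scene. Friction and masses are not known exactly. Their poses are not given: they have to be found in the camera images.
- cassette: Grey steel feed cassette, fixed: an open tray 144 mm (x) x 220 mm (y) outside, walls 10 mm thick and 60 mm high. Flared steel locating tabs stand round the outside of the walls, up to 79 mm above the bench; the cover goes between them with about 3 mm play each way. The lock block stands outside the +y end. Origin: on the bench under the middle of the tray; z up.
- tray_floor (a point): Middle of the tray's inner floor, 6 mm above the bench; the floor is 124 mm (x) x 200 mm (y), room for four boards side by side with their length along x. Same axes as the cassette.
- cover_seat (a point): Where the middle of the cover's underside sits when fully home, 60 mm above the bench, level with the wall tops. On each y end wall a black rubber friction stop (60 mm along x) sticks up 7 mm: the two hold a freshly laid cover 7 mm proud and stay where they are pushed. Pressing both flush takes 10 N slowly, 15 N at 20 mm/s (weight included).
- lock_axis (a point): The vertical lock axis at the top face of the fixed lock plate (about 60 mm square), 88 mm above the bench, at (0, 148, 88) mm in the cassette's frame; same axes. The plate's slot is 27 mm along y and 8.5 mm along x: the key's bit passes it only when the lock stands at 0 (within about 0.1 rad).
- lock (a joint): Turn of the lock, rad, clockwise seen from above is positive; stops at 0 (start) and 1.5, stays where left (friction 0.06 N m). At 0 its cam (flat steel arm under the lock plate, 16 mm wide, reaching 62 mm from the axis, 67.5 to 72.5 mm above the bench) points to the cassette's -y, over the tray end; at 1.5 to its -x, clear. A cover not pressed home blocks it.
- key: Panel key, 78 mm long, 0.05 kg, upright in the lock at the start: steel bit 6 (x) x 24 (y) x 12 mm at the bottom, round shaft 7.4 mm thick, black bow 10 mm thick (x), 40 mm wide (y), from 42 to 78 mm above the origin. Origin: middle of the bit's underside; in the lock 64 mm above the bench; z to the bow. Axes as the cassette's at lock 0. Lifting it 24 mm frees it from the plate.
- key_mid (a point): Point on the key's middle line 39 mm from the bit's end.
- cover: Loose aluminium cover plate 137 mm (x) x 213 mm (y) x 5 mm, 0.4 kg, lying on the bench at the start, with a black bar handle across its middle: the bar runs 90 mm along y, is 12 mm thick (x) and reaches from 31 to 43 mm above the underside, open beneath. Origin: centre of its underside; z up. It fits the cassette either way round, its long side along the cassette's.
- key_bin: Small open grey plastic bin, fixed, 110 x 110 mm, 45 mm high, walls and floor 5 mm; origin under its middle on the bench.
- board_a: Circuit board from a scrapped drive, 90 x 44 x 4 mm, 0.12 kg, lying flat, with one finned aluminium heatsink standing at its middle: 26 mm along the board's x, 24 mm along y, 30 mm tall (top 34 mm above the bench); all other parts on it are low. Origin: centre of its underside; x along the 90 mm length, z up. Two to four of board_a to board_d are present (None = absent).
- board_b: Circuit board from a scrapped drive, 90 x 44 x 4 mm, 0.12 kg, lying flat, with one dark transformer block standing at its middle: 26 mm along the board's x, 24 mm along y, 30 mm tall (top 34 mm above the bench); all other parts on it are low. Origin: centre of its underside; x along the 90 mm length, z up. Two to four of board_a to board_d are present (None = absent).
- board_c: Circuit board from a scrapped drive, 90 x 44 x 4 mm, 0.12 kg, lying flat, with one finned aluminium heatsink standing at its middle: 26 mm along the board's x, 24 mm along y, 30 mm tall (top 34 mm above the bench); all other parts on it are low. Origin: centre of its underside; x along the 90 mm length, z up. Two to four of board_a to board_d are present (None = absent).
- board_d: Circuit board from a scrapped drive, 90 x 44 x 4 mm, 0.12 kg, lying flat, with one dark transformer block standing at its middle: 26 mm along the board's x, 24 mm along y, 30 mm tall (top 34 mm above the bench); all other parts on it are low. Origin: centre of its underside; x along the 90 mm length, z up. Two to four of board_a to board_d are present (None = absent).
- capacitor: Bystander: upright aluminium can 32 mm across, 35 mm tall, standing among the boards; leave it.
- drive: Bystander: hard drive 147 x 102 x 24 mm lying flat; leave it.
- screwdriver: Bystander: screwdriver 190 mm long lying on the bench; leave it.
- tape: Bystander: roll 90 mm across, 24 mm high; leave it.
- mug: Bystander: white mug 76 mm across, 90 mm tall; leave it.
- brush: Bystander: brush 180 mm long; leave it.
- can: Bystander: closed can 60 mm across, 110 mm tall; leave it.

How it is judged:
By the outcome, as a careful person would: the job done as asked, in the order asked, and still so for the second after the job is handed in, with the robot touching nothing.
Of board_a, board_b, board_c, board_d only 2 to 4 are there at a start; the rules pass over those that are not, and their reading is None.
At some moment in a run one of board_a, board_b, board_c, board_d may be knocked a few centimetres aside while the robot is not near it.
Once in a run the grip may slacken for a moment while it holds something.
It also fails if it takes over 210 s, if anything falls off the work surface, if the arm or the gripper's body presses on something with over 40 N, if the wrist force passes 120 N, or if a joint passes its speed limit or range.

ROBOT

A 6-joint arm with a two-finger parallel gripper is mounted at the origin on the work surface. World frame = base frame: x ahead of the robot, y to its left, z up, the work surface at z = 0. Lengths are in m, angles in rad, forces in N, time in s.
With the tool pointing down it reaches from about 0.25 to 0.8 m from the base axis. Payload 8.5 kg.
Tool frame: the origin (TCP) lies on the centre line of the jaws, within the pads' length; the fingertips stand 22 mm ahead of it and the grasp point (between the pads) lies 3 mm ahead of it (r.finger_overhang is the distance from the TCP to the fingertips, in m); z points along the fingers, x is the direction in which the jaws open and shut, and the axes are right-handed (so a half turn about z gives the same grasp; the last joint's range is limited). The gripper opens to 85 mm and grips with 20 to 120 N. Pads are 22 mm wide; open, the fingers measure 114 mm over their backs; the gripper's body (76 mm by 85 mm) begins 54 mm behind the grasp point. The pads swing forward as they close: fully open they stand 13 mm farther back than shut.
Start: joints at [1.19, 0.238, -0.013, 1.319, 0, 1.571], TCP at [0.195, 0.487, 0.253] pointing down, gripper open.
Joint ranges: [-2.66, 2.66], [-1.03, 1.9], [-1.14, 1.46], [-1.82, 2.27], [-1.45, 1.34], [-3.14, 3.14]. Speed limits (rad/s): [2.22, 2.22, 2.79, 3.14, 3.14, 3.14].

INTERFACE

Orientations are given as a rotation vector (axis times angle).
In Python, from station import r gives the robot as it stands.
- The arm moves only by the shell command python3 -m inch 'ROWS'. ROWS is JSON, a list of rows, each an object of numbers: "fingers": the opening, from 0 (shut) to 1 (fully open); "tx", "ty", "tz": the shift along the tool's x, y, z in m; "spin": the turn about the tool's z in rad. A call has 1 to 20 rows; each row shifts and turns the pose as measured when the row begins, along the tool's axes as they then stand; what a row does not reach is not made up. A row lasts 1/12 s, in which the tool goes at most 41.7 mm and 7.16 degrees, less where a joint would pass 70% of its speed; a pose out of reach is approached as far as the arm can. A call with a gripper value outside its range is refused whole. The fingers move at their own pace and stop on an object; the grip force is fixed at half the most. Time passes only in rows, so rows that do not move let the fingers close. It gives the time, the measured TCP pose, the force and the opening at its end, in the units of the state.
- r.get_state(): the state, without advancing time (a new reading comes with each control period).
- r.grab_frame(name): name is "scene" or "top"; returns the picture (480x640x3 uint8, red, green, blue); there is no depth.
- r.camera_params(name): a dict with "fx", "fy", "cx", "cy" (pixels), "rvec" (rotation vector, rad) and "tvec" (3), from world to camera coordinates, as OpenCV has them. Camera axes: x right, y down, z forward; pixel columns grow to the right and rows downward; lengths in m; the calibration is good to about 2 mm. A picture is of the moment at which its call begins. camera_params takes no time and is no camera call.
- r.job_done(): hands the job in, once; it reports no verdict.
Trained networks look in the newest picture that a camera, given by its name, has taken for a name from the list of things; names that differ only in an ending like _2 or _b are one class to them, and where a whole thing is asked for, a point or a joint stands for the part that bears it (a point fixed in the world has none). Each returns a list of dicts, best first, with "score" (0 to 1); they miss things now and then, are a little off and sometimes report something else, mostly with a low value. They report only what shows in the picture. A call takes as long as a camera call.
- r.silhouettes(camera, label): "pixels" (480x640 bool, what is visible of it) and "bbox" ([left, top, width, height] in pixels, round what is visible of it).
- r.pinpoint(camera, label): "at" ([column, row] in pixels: a listed point, or the origin of a listed thing).
The state is a dict: "time": time; "qpos": joint angles; "qvel": joint speeds; "tau": joint torques, N m; "position": TCP position; "tcp_rot": TCP orientation; "wrist_force": force on the tool from outside, world axes, zero at the start; "ft_torque": the same for the moment, N m; "opening": opening from 0.0 (shut) to 1.0 (fully open).
Only numpy, scipy, OpenCV 4.12 (cv2) and the standard library are available. Lean on these libraries where they do the work, as an engineer would, in place of code of your own. Each camera call takes 0.05 s, during which the arm holds its last target. There are 200 camera calls.

## Working session

There is one attempt and no reset: what is moved stays moved. The work goes in short steps, Python scripts to look and compute and a shell command to move; the robot and the scene stay as the last step left them, time stands still between calls to the robot, and variables do not carry over. Pictures are saved under pics/ and viewed, about 12 in all and at most 16, crops included, and the job is handed in when it is done.

```bash
ls; mkdir -p pics; cat > h.py <<'E'
import numpy as np, cv2
from scipy.spatial.transform import Rotation as R
from station import r
def cam(n):
    c=r.camera_params(n); return np.array([[c['fx'],0,c['cx']],[0,c['fy'],c['cy']],[0,0,1]]),np.array(c['rvec'],float),np.array(c['tvec'],float)
def back(n,uv,z):
    K,rv,t=cam(n); M=R.from_rotvec(rv).as_matrix()
    d=M.T@np.linalg.inv(K)@np.array([uv[0],uv[1],1.]); o=-M.T@t
    return o+d*(z-o[2])/d[2]
def proj(n,p):
    K,rv,t=cam(n); return cv2.projectPoints(np.array(p,float).reshape(-1,1,3),rv,t,K,None)[0].reshape(-1,2)
def save(n,f,box=None,s=1):
    im=r.grab_frame(n)
    if box: im=im[box[1]:box[3],box[0]:box[2]]
    im=cv2.resize(im,None,fx=s,fy=s,interpolation=cv2.INTER_CUBIC)
    cv2.imwrite('pics/'+f,im[:,:,::-1])
def st():
    s=r.get_state(); print('t',round(s['time'],2),'p',np.round(s['position'],4),'rot',np.round(s['tcp_rot'],3),'F',np.round(s['wrist_force'],1),'op',np.round(s['opening'],3))
E
python3 - <<'E'
from h import *
save('top','a.png'); save('scene','b.png'); st()
for n in ('top','scene'):
    K,rv,t=cam(n); print(n,K[0,0],-R.from_rotvec(rv).as_matrix().T@t)
for l in ['cassette','tray_floor','cover_seat','lock_axis','key','key_mid','cover','key_bin','board_a','board_b','capacitor']:
    for n in ('top','scene'):
        print(l,n,[(round(d['score'],2),np.round(d['at'],1).tolist()) for d in r.pinpoint(n,l)])
E
```

```text
pics
t 0.1 p [0.195  0.4871 0.2527] rot [ 2.601e+00  1.761e+00 -2.000e-03] F [ 0.7  0.3 -0.5] op 1.006
top 529.1021791456977 [0.25502515 0.00726676 1.46363371]
scene 447.03675361822246 [1.1619738  0.13814359 0.80320862]
cassette top [(0.72, [282.3, 257.2]), (0.21, [492.0, 323.6])]
cassette scene [(0.98, [382.4, 270.6]), (0.52, [458.0, 257.0])]
tray_floor top [(0.67, [424.1, 339.2]), (0.63, [285.9, 258.8]), (0.37, [395.0, 254.6])]
tray_floor scene [(0.84, [383.1, 268.0]), (0.6, [251.3, 182.3]), (0.29, [245.9, 253.5])]
cover_seat top [(0.74, [285.7, 255.6])]
cover_seat scene [(0.9, [381.6, 248.5])]
lock_axis top [(0.62, [228.6, 245.0])]
lock_axis scene [(0.85, [457.9, 261.7])]
key top [(0.64, [230.2, 244.5]), (0.5, [281.5, 255.0])]
key scene [(0.8, [455.5, 271.0]), (0.49, [436.8, 364.3]), (0.38, [177.8, 184.4])]
key_mid top [(0.69, [227.1, 244.9]), (0.54, [413.0, 227.3]), (0.53, [225.1, 245.4])]
key_mid scene [(0.83, [458.7, 260.5])]
cover top [(0.74, [470.8, 265.6])]
cover scene [(0.59, [169.1, 231.0]), (0.59, [254.1, 284.7])]
key_bin top [(0.68, [180.2, 274.5]), (0.5, [414.7, 282.2])]
key_bin scene [(0.59, [508.1, 279.4]), (0.48, [509.6, 346.4]), (0.15, [430.1, 214.9])]
board_a top [(0.71, [414.5, 226.4]), (0.69, [417.5, 282.0]), (0.57, [378.5, 222.7]), (0.55, [227.8, 245.8])]
board_a scene [(0.97, [257.2, 284.8]), (0.96, [236.9, 221.6]), (0.75, [219.4, 273.8])]
board_b top [(0.71, [414.5, 226.4]), (0.69, [417.5, 282.0]), (0.57, [378.5, 222.7]), (0.55, [227.8, 245.8])]
board_b scene [(0.97, [257.2, 284.8]), (0.96, [236.9, 221.6]), (0.75, [219.4, 273.8])]
capacitor top [(0.65, [227.3, 244.0]), (0.41, [396.3, 257.2])]
capacitor scene [(0.55, [248.1, 251.4]), (0.5, [457.1, 262.6]), (0.46, [434.9, 361.9])]
```

View pics/a.png

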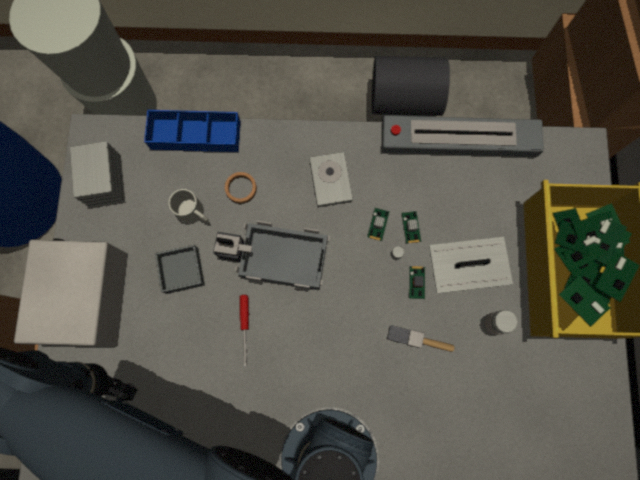

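View pics/b.png

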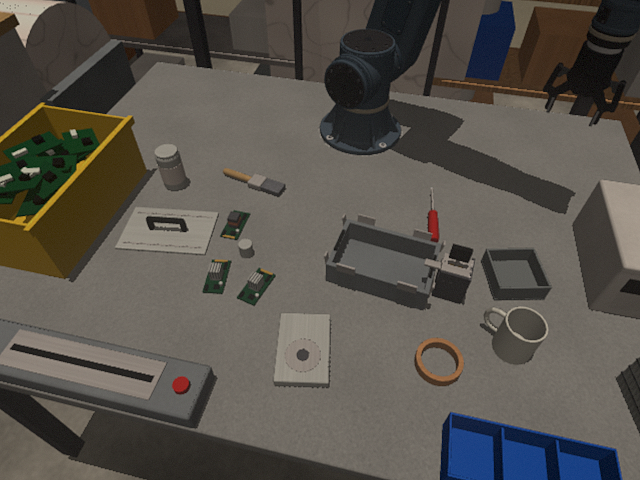

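Three boards (top px (378,223), (412,226), (417,282)), the capacitor at (397,253), the cover at (471,264), the cassette at (283,256) with the lock at (229,244), and the key bin at (180,270). Next I'll measure all of these precisely.

```bash
cat >> h.py <<'E'
def pin(n,l,near=None,k=3):
    o=[]
    for _ in range(k):
        r.grab_frame(n)
        ds=r.pinpoint(n,l)
        if near is not None: ds=[d for d in ds if np.hypot(*(np.array(d['at'])-near))<12]
        if ds: o.append(ds[0]['at'])
    return np.median(o,axis=0) if o else None
def tri(a,b):
    P=[]
    for n in('top','scene'):
        K,rv,t=cam(n); P.append(K@np.c_[R.from_rotvec(rv).as_matrix(),t])
    X=cv2.triangulatePoints(P[0],P[1],np.array(a,float),np.array(b,float)).ravel(); return X[:3]/X[3]
E
python3 - <<'E'
from h import *
hs=dict(cover_seat=.06,lock_axis=.088,key_mid=.103,tray_floor=.006)
nr=dict(cover_seat=((285,256),(382,249)),lock_axis=((229,245),(458,262)),key_mid=((227,245),(458,261)),tray_floor=((285,258),(383,268)))
for l in hs:
    a=pin('top',l,nr[l][0]); b=pin('scene',l,nr[l][1])
    print(l,a,b,'top',np.round(back('top',a,hs[l]),4) if a is not None else 0,'scene',np.round(back('scene',b,hs[l]),4) if b is not None else 0, 'tri',np.round(tri(a,b),4) if a is not None and b is not None else 0)
for l,z in (('cover',.005),('key_bin',.045),('board_a',0.004),('cassette',.06)):
  for n in ('top','scene'):
    r.grab_frame(n)
    for d in r.silhouettes(n,l):
        m=d['pixels'].astype(np.uint8); ys,xs=np.nonzero(m)
        # metric rect on plane
        cs=max(cv2.findContours(m,cv2.RETR_EXTERNAL,cv2.CHAIN_APPROX_NONE)[0],key=len).reshape(-1,2)
        w=np.array([back(n,p,z)[:2] for p in cs],np.float32)
        rc=cv2.minAreaRect(w*1000)
        print(l,n,round(d['score'],2),d['bbox'],'cen',np.round([xs.mean(),ys.mean()],1),'rect',np.round(rc[0],1),np.round(rc[1],1),round(rc[2],1))
save('top','c.png',(150,195,520,305),2.1)
save('scene','d.png',(190,190,560,310),2.1)
E
```

```text
cover_seat [285.4 254. ] [383.5 250.8] top [0.5278 0.1322 0.06  ] scene [0.5199 0.137  0.06  ] tri [0.5263 0.1339 0.0669]
lock_axis [227.6 244.7] [457.9 262.3] top [0.5432 0.2844 0.088 ] scene [0.5397 0.29   0.088 ] tri [0.5428 0.2863 0.0909]
key_mid [226.2 242.4] [458.8 259.9] top [0.5462 0.2855 0.103 ] scene [0.546  0.2885 0.103 ] tri [0.5463 0.2868 0.1029]
tray_floor [284.  258.2] [382.8 267.8] top [0.5262 0.1404 0.006 ] scene [0.5236 0.142  0.006 ] tri [0.5257 0.1409 0.0084]
cover top 0.77 [428.8, 239.0, 86.9, 52.2] cen [469.9 264.5] rect [ 523.7 -380.8] [138.4 216.4] 8.3
cover top 0.4 [389.8, 325.0, 66.2, 25.7] cen [415.3 338.5] rect [ 312.3 -240.2] [181.3  43.8] 78.8
key_bin top 0.82 [156.9, 246.6, 47.7, 49.3] cen [179.2 269.3] rect [482.  419.3] [123.3 122.4] 12.8
key_bin top 0.42 [481.9, 310.1, 33.5, 22.6] cen [499.7 322.2] rect [ 362.1 -444.4] [60.4 89.3] 15.3
key_bin scene 0.93 [478.8, 248.0, 72.0, 53.0] cen [515.3 273.7] rect [500.5 420. ] [139.5 131.6] 13.2
key_bin scene 0.61 [240.0, 236.3, 12.3, 21.9] cen [245.6 247.6] rect [ 567.7 -163.8] [57.5 29.8] 25.7
board_a top 0.
[... 195 characters left out ...]
cene 0.7 [205.8, 257.3, 23.9, 36.2] cen [216.8 275.7] rect [ 626.7 -214.8] [91.6 46.8] 12.9
board_a scene 0.66 [235.2, 265.3, 41.8, 41.9] cen [256.  285.7] rect [ 632.8 -122.5] [52.  95.6] 78.7
board_a scene 0.62 [223.9, 205.6, 25.3, 34.9] cen [235.1 224. ] rect [ 469.  -231.4] [49.8 92.7] 88.9
board_a scene 0.36 [484.0, 304.8, 62.1, 61.1] cen [517.1 333. ] rect [625.8 435.5] [130.7 129.2] 15.0
cassette top 0.92 [212.1, 223.0, 116.5, 67.0] cen [276.3 254.4] rect [533.3 176. ] [304.5 162.8] 82.6
cassette top 0.2 [237.2, 244.0, 12.7, 8.9] cen [244.6 247.5] rect [542.5 243.1] [33.8 18.3] 80.2
cassette scene 0.93 [326.3, 213.7, 145.6, 98.6] cen [394.4 264.1] rect [538.6 170.2] [307.1 209.6] 82.6
```

View pics/c.png

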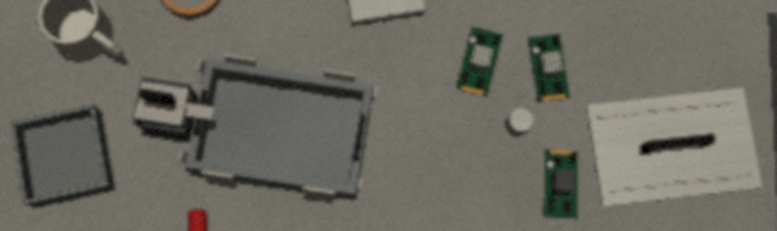

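```bash
cat >> h.py <<'E'
def go(x,y,z,yaw=None):
    """shift in tool axes (after the spin) and spin towards target; yaw of jaw axis (deg, mod 180 not applied)"""
    s=r.get_state(); M=R.from_rotvec(s['tcp_rot']).as_matrix(); cy=np.degrees(np.arctan2(M[1,0],M[0,0]))
    sp=0
    if yaw is not None:
        sp=-np.radians((yaw-cy+180)%360-180); M=M@R.from_rotvec([0,0,sp]).as_matrix()
    d=M.T@(np.array([x,y,z])-s['position']); st()
    print('yaw now %.2f spin %.4f tx,ty,tz %s j6 %.2f tilt %.4f'%(cy,sp,np.round(d,4),s['qpos'][5],np.hypot(M[0,2],M[1,2])))
E
python3 -m inch '[{"spin":-0.121},{"spin":-0.121},{"spin":-0.121},{"spin":-0.121},{"spin":-0.121},{"spin":-0.121},{"spin":-0.121},{"spin":-0.121},{"spin":-0.121},{"spin":-0.121},{"spin":-0.121},{"spin":-0.121},{"spin":-0.121},{"spin":-0.121},{"spin":-0.121}]'
python3 - <<'E'
from h import *
go(.544,.286,.23,172.5)
# gradient fit of cassette rim
from scipy.optimize import minimize
ims={n:cv2.GaussianBlur(cv2.cvtColor(r.grab_frame(n),cv2.COLOR_RGB2GRAY).astype(np.float32),(0,0),.8) for n in('top',)}
def rect(a,b,q,z):
    c,s=np.cos(q[2]),np.sin(q[2]); o=[]
    for k in np.linspace(-.9,.9,60):
        o+=[(a,k*b),(-a,k*b),(k*a,b),(k*a,-b)]
    o=np.array(o); return np.c_[q[0]+c*o[:,0]-s*o[:,1],q[1]+s*o[:,0]+c*o[:,1],np.full(len(o),z)]
def samp(n,P):
    uv=proj(n,P).astype(np.float32); return cv2.remap(ims[n],uv[:,0:1],uv[:,1:2],cv2.INTER_LINEAR).ravel()
def cost(q,ns=('top',)):
    return -sum((samp(n,rect(.067,.105,q,.06))-samp(n,rect(.0575,.0955,q,.06))).mean() for n in ns)
for q0 in ([.527,.137,-.131],[.523,.135,-.12],[.53,.14,-.14]):
    o=minimize(cost,q0,method='Nelder-Mead',options=dict(initial_simplex=np.array(q0)+np.array([[0,0,0],[.004,0,0],[0,.004,0],[0,0,.03]]))); print(np.round(o.x,4),round(o.fun,2))
c,s=np.cos(o.x[2]),np.sin(o.x[2]); print('lock',o.x[0]-s*.148,o.x[1]+c*.148)
E
```

```text
t 4.5 p [0.1951 0.4874 0.2533] rot [ 2.602  1.761 -0.   ] F [-0.6 -0.5  0.7] op 0.996
yaw now 68.18 spin -1.8207 tx,ty,tz [-0.3722 -0.1541  0.0233] j6 1.57 tilt 0.0001
[ 0.526   0.1359 -0.1296] -16.57
[ 0.5261  0.1359 -0.1294] -16.58
[ 0.5259  0.136  -0.1299] -16.58
lock 0.5450933979372176 0.28276185187438996invalid input at $[0]: expected keys fingers, tx, ty, tz, spin
```

```bash
python3 -m inch '[{"fingers":1,"tx":0,"ty":0,"tz":0,"spin":-0.121},{"fingers":1,"tx":0,"ty":0,"tz":0,"spin":-0.121},{"fingers":1,"tx":0,"ty":0,"tz":0,"spin":-0.121},{"fingers":1,"tx":0,"ty":0,"tz":0,"spin":-0.121},{"fingers":1,"tx":0,"ty":0,"tz":0,"spin":-0.121},{"fingers":1,"tx":0,"ty":0,"tz":0,"spin":-0.121},{"fingers":1,"tx":0,"ty":0,"tz":0,"spin":-0.121},{"fingers":1,"tx":0,"ty":0,"tz":0,"spin":-0.121},{"fingers":1,"tx":0,"ty":0,"tz":0,"spin":-0.121},{"fingers":1,"tx":0,"ty":0,"tz":0,"spin":-0.121},{"fingers":1,"tx":0,"ty":0,"tz":0,"spin":-0.121},{"fingers":1,"tx":0,"ty":0,"tz":0,"spin":-0.121},{"fingers":1,"tx":0,"ty":0,"tz":0,"spin":-0.121},{"fingers":1,"tx":0,"ty":0,"tz":0,"spin":-0.121},{"fingers":1,"tx":0,"ty":0,"tz":0,"spin":-0.121}]'
python3 - <<'E'
from h import *
go(.545,.284,.23,172.5)
E
```

```text
time: 5.8
position: [0.1951, 0.4874, 0.2533]
tcp_rot: [-0.126, -3.139, 0.0]
wrist_force: [-0.4, 0.8, -0.3]
opening: 1.004
t 5.8 p [0.1951 0.4874 0.2533] rot [-0.126 -3.139  0.   ] F [-0.4  0.8 -0.3] op 1.004
yaw now 175.40 spin 0.0505 tx,ty,tz [-0.3734 -0.1559  0.0233] j6 -0.30 tilt 0.0001
```

```bash
python3 -m inch '[{"fingers":1,"tx":0,"ty":0,"tz":0,"spin":0.05},{"fingers":1,"tx":0,"ty":0,"tz":0,"spin":0},{"fingers":1,"tx":-0.031,"ty":-0.013,"tz":0,"spin":0},{"fingers":1,"tx":-0.031,"ty":-0.013,"tz":0,"spin":0},{"fingers":1,"tx":-0.031,"ty":-0.013,"tz":0,"spin":0},{"fingers":1,"tx":-0.031,"ty":-0.013,"tz":0,"spin":0},{"fingers":1,"tx":-0.031,"ty":-0.013,"tz":0,"spin":0},{"fingers":1,"tx":-0.031,"ty":-0.013,"tz":0,"spin":0},{"fingers":1,"tx":-0.031,"ty":-0.013,"tz":0,"spin":0},{"fingers":1,"tx":-0.031,"ty":-0.013,"tz":0,"spin":0},{"fingers":1,"tx":-0.031,"ty":-0.013,"tz":0,"spin":0},{"fingers":1,"tx":-0.031,"ty":-0.013,"tz":0,"spin":0},{"fingers":0.5,"tx":-0.031,"ty":-0.013,"tz":0,"spin":0},{"fingers":0.5,"tx":-0.016,"ty":-0.006,"tz":0,"spin":0},{"fingers":0.5,"tx":0,"ty":0,"tz":0,"spin":0},{"fingers":0.5,"tx":0,"ty":0,"tz":0,"spin":0}]'
python3 - <<'E'
from h import *
go(.545,.284,.13,172.5)
E
```

```text
time: 7.13
position: [0.548, 0.2892, 0.2519]
tcp_rot: [0.173, 3.136, 0.003]
wrist_force: [-1.4, 0.1, -0.5]
opening: 0.499
t 7.13 p [0.548  0.2892 0.2519] rot [1.730e-01 3.136e+00 3.000e-03] F [-1.4  0.1 -0.5] op 0.499
yaw now 173.68 spin 0.0205 tx,ty,tz [ 0.0023 -0.0058  0.1219] j6 -0.98 tilt 0.0020
```

```bash
python3 -m inch '[{"fingers":0.5,"tx":0.0023,"ty":-0.0058,"tz":0.02,"spin":0.0205},{"fingers":0.5,"tx":0,"ty":0,"tz":0.03,"spin":0},{"fingers":0.5,"tx":0,"ty":0,"tz":0.03,"spin":0},{"fingers":0.5,"tx":0,"ty":0,"tz":0,"spin":0},{"fingers":0.5,"tx":0,"ty":0,"tz":0,"spin":0}]'
python3 - <<'E'
from h import *
go(.545,.284,.13,172.5)
save('scene','e.png',(390,170,550,310),4)
p=r.get_state()['position']; print(proj('scene',[p,p-[0,0,.022]]), proj('scene',[[.545,.284,.142]]))
E
```

```text
time: 7.55
position: [0.5425, 0.2861, 0.1716]
tcp_rot: [0.202, 3.133, 0.007]
wrist_force: [-0.3, 0.1, -0.5]
opening: 0.5
t 7.55 p [0.5425 0.2861 0.1716] rot [0.202 3.133 0.007] F [-0.3  0.1 -0.5] op 0.5
yaw now 172.63 spin 0.0022 tx,ty,tz [-0.0026 -0.002   0.0416] j6 -0.96 tilt 0.0049
[[466.1633616  235.67321411]
 [463.32324732 243.23570668]] [[461.24608984 246.558393  ]]
```

View pics/e.png

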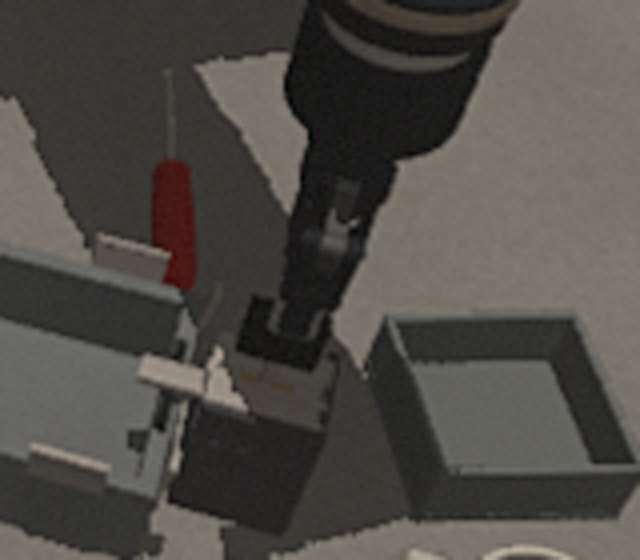

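```bash
python3 -m inch '[{"fingers":0.5,"tx":-0.0025,"ty":-0.002,"tz":0,"spin":0},{"fingers":0.5,"tx":0,"ty":0,"tz":0.02,"spin":0},{"fingers":0.5,"tx":0,"ty":0,"tz":0.02,"spin":0},{"fingers":0.5,"tx":0,"ty":0,"tz":0,"spin":0},{"fingers":0.5,"tx":0,"ty":0,"tz":0,"spin":0}]'
python3 - <<'E'
from h import *
go(.545,.284,.13,172.5)
E
```

```text
time: 8.02
position: [0.5481, 0.2873, 0.1403]
tcp_rot: [0.196, 3.123, 0.016]
wrist_force: [-0.1, 0.7, -0.2]
opening: 0.5
t 8.02 p [0.5481 0.2873 0.1403] rot [0.196 3.123 0.016] F [-0.1  0.7 -0.2] op 0.5
yaw now 172.80 spin 0.0053 tx,ty,tz [ 0.0027 -0.0037  0.0102] j6 -0.96 tilt 0.0165
```

```bash
python3 -m inch '[{"fingers":0.5,"tx":0.0027,"ty":-0.0037,"tz":0.010,"spin":0.005},{"fingers":0.5,"tx":0,"ty":0,"tz":0,"spin":0}]'
python3 - <<'E'
from h import *
go(.545,.284,.13,172.5)
E
python3 -m inch '[{"fingers":0.5,"tx":0,"ty":0,"tz":0,"spin":0},{"fingers":0.5,"tx":0,"ty":0,"tz":0,"spin":0},{"fingers":0.5,"tx":0,"ty":0,"tz":0,"spin":0}]'
python3 - <<'E'
from h import *
go(.545,.284,.13,172.5)
E
```

```text
time: 8.18
position: [0.5464, 0.2849, 0.1337]
tcp_rot: [0.203, 3.119, 0.02]
wrist_force: [-1.5, -0.2, 0.0]
opening: 0.502
t 8.18 p [0.5464 0.2849 0.1337] rot [0.203 3.119 0.02 ] F [-1.5 -0.2  0. ] op 0.502
yaw now 172.53 spin 0.0006 tx,ty,tz [ 0.0013 -0.0011  0.0037] j6 -0.96 tilt 0.0205
time: 8.43
position: [0.5483, 0.2859, 0.1384]
tcp_rot: [0.202, 3.114, 0.024]
wrist_force: [0.2, 0.9, -0.3]
opening: 0.502
t 8.43 p [0.5483 0.2859 0.1384] rot [0.202 3.114 0.024] F [ 0.2  0.9 -0.3] op 0.502
yaw now 172.55 spin 0.0009 tx,ty,tz [ 0.0032 -0.0025  0.0083] j6 -0.96 tilt 0.0259
```

```bash
cat > q.py <<'E'
from h import *
s=r.get_state(); print('q',np.round(s['qpos'],4),'v',np.round(s['qvel'],3),'tau',np.round(s['tau'],1)); st()
E
python3 q.py; for i in 1 2; do python3 -m inch '[{"fingers":0.5,"tx":0,"ty":0,"tz":0,"spin":0}]'>/dev/null; python3 q.py; done;  python3 -c "
from h import *
r.grab_frame('top');r.grab_frame('top')"; python3 q.py
```

```text
q [ 0.4796  0.4345 -0.0229  1.0877  0.0024 -0.9614] v [ 0.001 -0.009  0.021  0.015 -0.001 -0.001] tau [ -0.  -66.8  32.6  -0.3   0.    0. ]
t 8.43 p [0.5483 0.2859 0.1384] rot [0.202 3.114 0.024] F [ 0.2  0.9 -0.3] op 0.502
q [ 0.4796  0.4338 -0.0214  1.0885  0.0025 -0.9615] v [ 0.001 -0.009  0.017  0.01   0.     0.   ] tau [ -0.  -67.1  32.9  -0.3   0.    0. ]
t 8.52 p [0.5488 0.2862 0.1393] rot [0.202 3.113 0.025] F [-0.7 -0.8 -0.3] op 0.499
q [ 0.4796  0.4334 -0.0204  1.089   0.0025 -0.9615] v [ 0.    -0.006  0.013  0.007 -0.    -0.001] tau [ -0.  -67.1  33.   -0.3   0.   -0. ]
t 8.6 p [0.5491 0.2864 0.1399] rot [0.202 3.112 0.026] F [-0.2 -0.3 -0.6] op 0.5
q [ 0.4796  0.4335 -0.0208  1.0887  0.0025 -0.9615] v [ 0.001  0.003 -0.007 -0.004 -0.001  0.   ] tau [  0.  -67.3  33.1  -0.3   0.   -0. ]
t 8.7 p [0.549  0.2863 0.1397] rot [0.202 3.112 0.026] F [-0.4  0.2 -0.9] op 0.502
```

```bash
python3 -m inch '[{"fingers":0.5,"tx":0.0035,"ty":-0.003,"tz":0.006,"spin":0},{"fingers":0.5,"tx":0,"ty":0,"tz":0.004,"spin":0},{"fingers":0.5,"tx":0,"ty":0,"tz":0.003,"spin":0},{"fingers":0.5,"tx":0,"ty":0,"tz":0.002,"spin":0},{"fingers":0.5,"tx":0,"ty":0,"tz":0.001,"spin":0}]'
python3 - <<'E'
from h import *
go(.545,.284,.13,172.5)
E
```

```text
time: 9.12
position: [0.5446, 0.2835, 0.1215]
tcp_rot: [0.202, 3.113, 0.025]
wrist_force: [-0.5, -0.2, -0.5]
opening: 0.501
t 9.12 p [0.5446 0.2835 0.1215] rot [0.202 3.113 0.025] F [-0.5 -0.2 -0.5] op 0.501
yaw now 172.56 spin 0.0010 tx,ty,tz [-0.0005  0.0007 -0.0085] j6 -0.96 tilt 0.0267
```

```bash
python3 -m inch '[{"fingers":0.5,"tx":0,"ty":0,"tz":-0.005,"spin":0},{"fingers":0.3,"tx":0,"ty":0,"tz":0,"spin":0},{"fingers":0.2,"tx":0,"ty":0,"tz":0,"spin":0},{"fingers":0,"tx":0,"ty":0,"tz":0,"spin":0},{"fingers":0,"tx":0,"ty":0,"tz":0,"spin":0},{"fingers":0,"tx":0,"ty":0,"tz":0,"spin":0},{"fingers":0,"tx":0,"ty":0,"tz":0,"spin":0},{"fingers":0,"tx":0,"ty":0,"tz":0,"spin":0}]'
python3 - <<'E'
from h import *
go(.545,.284,.13,172.5)
E
```

```text
time: 9.78
position: [0.5438, 0.2835, 0.1266]
tcp_rot: [0.202, 3.115, 0.024]
wrist_force: [-0.6, 0.2, -0.8]
opening: 0.106
t 9.78 p [0.5438 0.2835 0.1266] rot [0.202 3.115 0.024] F [-0.6  0.2 -0.8] op 0.106
yaw now 172.58 spin 0.0014 tx,ty,tz [-0.0012  0.0007 -0.0034] j6 -0.96 tilt 0.0251
```

```bash
python3 -m inch '[{"fingers":0,"tx":0,"ty":0,"tz":0,"spin":0.08},{"fingers":0,"tx":0,"ty":0,"tz":0,"spin":0.08},{"fingers":0,"tx":0,"ty":0,"tz":0,"spin":0.08},{"fingers":0,"tx":0,"ty":0,"tz":0,"spin":0.08},{"fingers":0,"tx":0,"ty":0,"tz":0,"spin":0}]'
python3 - <<'E'
from h import *
go(.545,.284,.13,172.5); print(r.get_state()['ft_torque'])
E
```

```text
time: 10.2
position: [0.5432, 0.2837, 0.1265]
tcp_rot: [0.717, 3.043, 0.029]
wrist_force: [-0.4, -0.4, -0.3]
opening: 0.112
t 10.2 p [0.5432 0.2837 0.1265] rot [0.717 3.043 0.029] F [-0.4 -0.4 -0.3] op 0.112
yaw now 153.48 spin -0.3320 tx,ty,tz [-0.0018  0.0006 -0.0034] j6 -0.63 tilt 0.0243
[ 0.01494259  0.16384185 -0.01664268]
```

```bash
python3 -m inch '[{"fingers":0,"tx":0,"ty":0,"tz":0,"spin":0.1},{"fingers":0,"tx":0,"ty":0,"tz":0,"spin":0.1},{"fingers":0,"tx":0,"ty":0,"tz":0,"spin":0.1},{"fingers":0,"tx":0,"ty":0,"tz":0,"spin":0.1},{"fingers":0,"tx":0,"ty":0,"tz":0,"spin":0.1},{"fingers":0,"tx":0,"ty":0,"tz":0,"spin":0.1},{"fingers":0,"tx":0,"ty":0,"tz":0,"spin":0.1},{"fingers":0,"tx":0,"ty":0,"tz":0,"spin":0.1},{"fingers":0,"tx":0,"ty":0,"tz":0,"spin":0.1},{"fingers":0,"tx":0,"ty":0,"tz":0,"spin":0.1},{"fingers":0,"tx":0,"ty":0,"tz":0,"spin":0.04},{"fingers":0,"tx":0,"ty":0,"tz":0,"spin":0}]'
python3 - <<'E'
from h import *
go(.545,.284,.13,172.5); print(r.get_state()['ft_torque'])
E
```

```text
time: 11.2
position: [0.5423, 0.2846, 0.1265]
tcp_rot: [2.16, 2.278, 0.038]
wrist_force: [-0.6, -0.1, 0.1]
opening: 0.11
t 11.2 p [0.5423 0.2846 0.1265] rot [2.16  2.278 0.038] F [-0.6 -0.1  0.1] op 0.11
yaw now 93.05 spin -1.3867 tx,ty,tz [-0.0029 -0.0002 -0.0034] j6 0.43 tilt 0.0241
[-0.05043671  0.16104547  0.09326811]
```

```bash
python3 -m inch '[{"fingers":0,"tx":0,"ty":0,"tz":0,"spin":0.06},{"fingers":0,"tx":0,"ty":0,"tz":0,"spin":0.05},{"fingers":0,"tx":0,"ty":0,"tz":0,"spin":0.03},{"fingers":0,"tx":0,"ty":0,"tz":0,"spin":0.03}]'
python3 - <<'E'
from h import *
go(.545,.284,.13,172.5); print(r.get_state()['ft_torque'])
save('top','f.png',(200,210,340,300),5)
save('scene','g.png',(310,190,500,320),4)
E
```

```text
time: 11.53
position: [0.5422, 0.2848, 0.1265]
tcp_rot: [-2.337, -2.099, -0.038]
wrist_force: [-0.9, 0.3, -0.3]
opening: 0.11
t 11.53 p [0.5422 0.2848 0.1265] rot [-2.337 -2.099 -0.038] F [-0.9  0.3 -0.3] op 0.11
yaw now 83.86 spin -1.5470 tx,ty,tz [-0.0029 -0.0003 -0.0034] j6 0.59 tilt 0.0243
[0.02456287 0.21947021 0.03732056]
```

View pics/g.png

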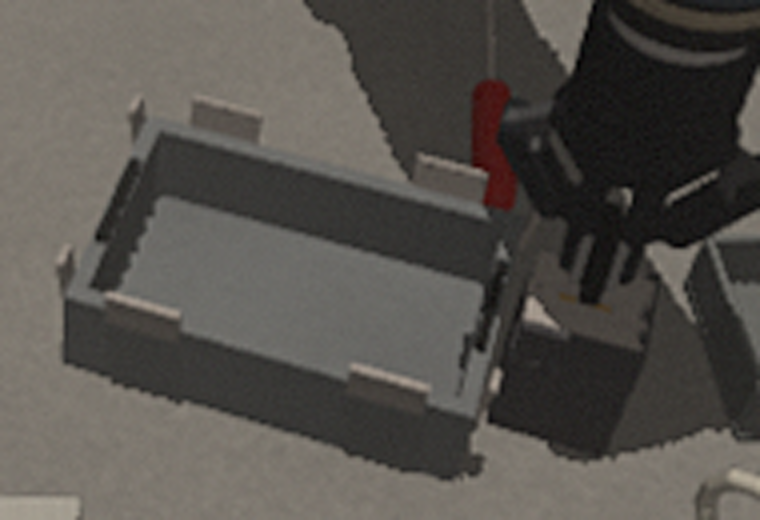

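The cam no longer lies over the tray end (it was at crop px ~(490,260)). I'll nudge the key further to feel the stop.

```bash
python3 -m inch '[{"fingers":0,"tx":0,"ty":0,"tz":0,"spin":0.04},{"fingers":0,"tx":0,"ty":0,"tz":0,"spin":0.04}]'
python3 - <<'E'
from h import *
go(.545,.284,.13,172.5); print(r.get_state()['ft_torque'])
E
```

```text
time: 11.8
position: [0.5422, 0.2849, 0.1265]
tcp_rot: [-2.411, -2.011, -0.038]
wrist_force: [-1.5, 0.9, 0.3]
opening: 0.106
t 11.8 p [0.5422 0.2849 0.1265] rot [-2.411 -2.011 -0.038] F [-1.5  0.9  0.3] op 0.106
yaw now 79.68 spin -1.6201 tx,ty,tz [-0.003  -0.0005 -0.0034] j6 0.66 tilt 0.0244
[0.02245464 0.25764065 0.68325386]
```

```bash
python3 -m inch '[{"fingers":0.4,"tx":0,"ty":0,"tz":0,"spin":0},{"fingers":0.5,"tx":0,"ty":0,"tz":0,"spin":0},{"fingers":0.5,"tx":0,"ty":0,"tz":0,"spin":0},{"fingers":0.5,"tx":0,"ty":0,"tz":-0.01,"spin":0},{"fingers":0.5,"tx":0,"ty":0,"tz":-0.025,"spin":0},{"fingers":0.5,"tx":0,"ty":0,"tz":-0.03,"spin":0},{"fingers":0.5,"tx":0,"ty":0,"tz":-0.03,"spin":0},{"fingers":0.5,"tx":0,"ty":0,"tz":-0.02,"spin":0},{"fingers":0.5,"tx":0,"ty":0,"tz":-0.01,"spin":0},{"fingers":0.5,"tx":0,"ty":0,"tz":0,"spin":0}]'
cat >> h.py <<'E'
def boards():
    for n in('top','scene'):
        r.grab_frame(n)
        for d in r.silhouettes(n,'board_a'):
            m=d['pixels'].astype(np.uint8)
            cs=max(cv2.findContours(m,cv2.RETR_EXTERNAL,cv2.CHAIN_APPROX_NONE)[0],key=len).reshape(-1,2)
            w=np.array([back(n,p,.004)[:2] for p in cs],np.float32); rc=cv2.minAreaRect(w*1000)
            if max(rc[1])<105: 
                a=rc[2] if rc[1][0]>rc[1][1] else rc[2]-90
                print(n,'sil',round(d['score'],2),np.round(rc[0],1),np.round(rc[1],1),'yaw',round((a+90)%180-90,1))
        for d in r.pinpoint(n,'board_a'): print(n,'pin',round(d['score'],2),np.round(back(n,d['at'],0)[:2]*1000,1))
E
python3 - <<'E'
from h import *
boards()
go(.63,-.12,.2,169)
E
```

```text
time: 12.63
position: [0.5396, 0.2818, 0.2605]
tcp_rot: [-2.395, -2.033, -0.038]
wrist_force: [0.6, -0.6, -0.2]
opening: 0.5
top sil 0.85 [ 468.7 -230.7] [47.3 93.2] yaw -0.2
top sil 0.71 [ 626.7 -215.3] [93.2 48.4] yaw 7.8
top sil 0.59 [ 634.  -121.2] [44.3 92.2] yaw -12.9
top pin 0.92 [ 643.9 -133.1]
top pin 0.88 [ 471.5 -231.6]
top pin 0.76 [ 638.3 -228. ]
scene sil 0.62 [ 469.3 -232. ] [50.9 92. ] yaw -1.1
scene sil 0.62 [ 631.6 -124.4] [53.5 96. ] yaw -13.5
scene sil 0.56 [ 628.3 -215.4] [96.2 48.5] yaw 8.2
scene pin 0.96 [ 619.2 -218. ]
scene pin 0.75 [ 448.6 -227.6]
scene pin 0.69 [ 549.1 -176.2]
scene pin 0.63 [ 628.8 -119.4]
t 12.93 p [0.5382 0.2811 0.2556] rot [-2.395 -2.031 -0.027] F [-0.8  0.3  0.1] op 0.501
yaw now 80.60 spin -1.5429 tx,ty,tz [-0.1661 -0.377   0.0517] j6 0.64 tilt 0.0176
```

```bash
python3 -m inch '[{"fingers":0.6,"tx":0,"ty":0,"tz":0,"spin":-0.115},{"fingers":0.6,"tx":0,"ty":0,"tz":0,"spin":-0.115},{"fingers":0.6,"tx":0,"ty":0,"tz":0,"spin":-0.115},{"fingers":0.6,"tx":0,"ty":0,"tz":0,"spin":-0.115},{"fingers":0.6,"tx":0,"ty":0,"tz":0,"spin":-0.115},{"fingers":0.6,"tx":0,"ty":0,"tz":0,"spin":-0.115},{"fingers":0.6,"tx":0,"ty":0,"tz":0,"spin":-0.115},{"fingers":0.6,"tx":0,"ty":0,"tz":0,"spin":-0.115},{"fingers":0.6,"tx":0,"ty":0,"tz":0,"spin":-0.115},{"fingers":0.6,"tx":0,"ty":0,"tz":0,"spin":-0.115},{"fingers":0.6,"tx":0,"ty":0,"tz":0,"spin":-0.115},{"fingers":0.6,"tx":0,"ty":0,"tz":0,"spin":-0.115},{"fingers":0.6,"tx":0,"ty":0,"tz":0,"spin":-0.1},{"fingers":0.6,"tx":0,"ty":0,"tz":0,"spin":0}]'
python3 - <<'E'
from h import *
go(.633,-.1225,.12,166.8)
E
```

```text
time: 14.1
position: [0.533, 0.2785, 0.2393]
tcp_rot: [-0.28, -3.117, 0.002]
wrist_force: [0.3, -0.2, 0.3]
opening: 0.601
t 14.1 p [0.533  0.2785 0.2393] rot [-2.800e-01 -3.117e+00  2.000e-03] F [ 0.3 -0.2  0.3] op 0.601
yaw now 169.73 spin 0.0511 tx,ty,tz [-0.1904 -0.3673  0.1181] j6 -0.91 tilt 0.0121
```

```bash
python3 -m inch '[{"fingers":0.6,"tx":0,"ty":0,"tz":0,"spin":0.05},{"fingers":0.6,"tx":-0.0155,"ty":-0.03,"tz":0,"spin":0},{"fingers":0.6,"tx":-0.0155,"ty":-0.03,"tz":0,"spin":0},{"fingers":0.6,"tx":-0.0155,"ty":-0.03,"tz":0,"spin":0},{"fingers":0.6,"tx":-0.0155,"ty":-0.03,"tz":0,"spin":0},{"fingers":0.6,"tx":-0.0155,"ty":-0.03,"tz":0,"spin":0},{"fingers":0.6,"tx":-0.0155,"ty":-0.03,"tz":0,"spin":0},{"fingers":0.6,"tx":-0.0155,"ty":-0.03,"tz":0,"spin":0},{"fingers":0.6,"tx":-0.0155,"ty":-0.03,"tz":0,"spin":0},{"fingers":0.6,"tx":-0.0155,"ty":-0.03,"tz":0.02,"spin":0},{"fingers":0.6,"tx":-0.0155,"ty":-0.03,"tz":0.02,"spin":0},{"fingers":0.6,"tx":-0.0155,"ty":-0.03,"tz":0.02,"spin":0},{"fingers":0.6,"tx":-0.01,"ty":-0.02,"tz":0.02,"spin":0},{"fingers":0.6,"tx":0,"ty":0,"tz":0,"spin":0},{"fingers":0.6,"tx":0,"ty":0,"tz":0,"spin":0}]'
python3 - <<'E'
from h import *
go(.633,-.1225,.1,166.8)
E
```

```text
time: 15.35
position: [0.6188, -0.1224, 0.1435]
tcp_rot: [-0.438, -3.085, 0.008]
wrist_force: [-1.1, -0.5, 0.5]
opening: 0.6
t 15.35 p [ 0.6188 -0.1224  0.1435] rot [-0.438 -3.085  0.008] F [-1.1 -0.5  0.5] op 0.6
yaw now 163.83 spin -0.0518 tx,ty,tz [-0.0149  0.0034  0.0431] j6 -1.48 tilt 0.0259
```

```bash
python3 -m inch '[{"fingers":0.6,"tx":-0.0145,"ty":0.0035,"tz":0.01,"spin":-0.05},{"fingers":0.6,"tx":0,"ty":0,"tz":0.025,"spin":0},{"fingers":0.6,"tx":0,"ty":0,"tz":0.015,"spin":0},{"fingers":0.6,"tx":0,"ty":0,"tz":0.003,"spin":0},{"fingers":0.6,"tx":0,"ty":0,"tz":0.002,"spin":0},{"fingers":0.6,"tx":0,"ty":0,"tz":0.001,"spin":0}]'
python3 - <<'E'
from h import *
go(.633,-.1225,.031,166.8)
save('scene','i.png',(180,160,330,310),4)
E
```

```text
time: 15.85
position: [0.6329, -0.1189, 0.0878]
tcp_rot: [-0.371, -3.094, 0.005]
wrist_force: [-0.4, -0.1, 0.0]
opening: 0.603
t 15.85 p [ 0.6329 -0.1189  0.0878] rot [-0.371 -3.094  0.005] F [-0.4 -0.1  0. ] op 0.603
yaw now 166.33 spin -0.0082 tx,ty,tz [-0.0023 -0.0032  0.0567] j6 -1.52 tilt 0.0253
```

View pics/i.png

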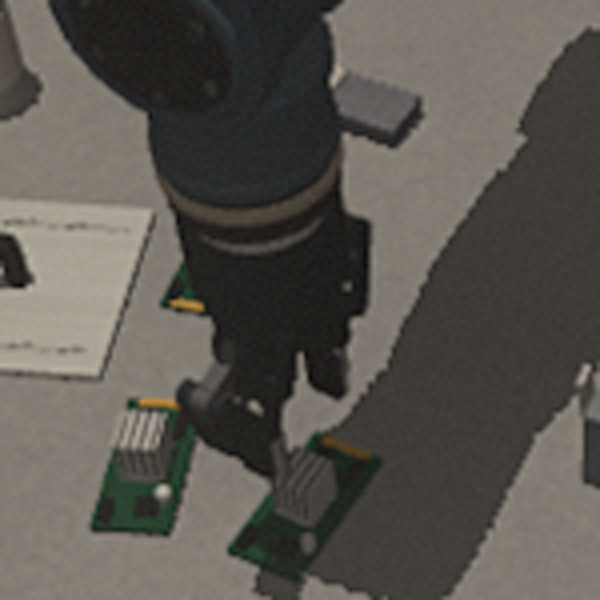

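```bash
python3 -m inch '[{"fingers":0.6,"tx":-0.002,"ty":-0.003,"tz":0.012,"spin":0},{"fingers":0.6,"tx":0,"ty":0,"tz":0.014,"spin":0},{"fingers":0.6,"tx":0,"ty":0,"tz":0.008,"spin":0},{"fingers":0.6,"tx":0,"ty":0,"tz":0.004,"spin":0},{"fingers":0.6,"tx":0,"ty":0,"tz":0.002,"spin":0},{"fingers":0.6,"tx":0,"ty":0,"tz":0.001,"spin":0}]'
python3 - <<'E'
from h import *
go(.633,-.1225,.031,166.8)
print(proj('scene',[[.633,-.1225,.034],[.633,-.1225,.004]]))
E
```

```text
time: 16.4
position: [0.6359, -0.1224, 0.0483]
tcp_rot: [-0.372, -3.102, 0.006]
wrist_force: [0.8, 0.5, -0.7]
opening: 0.599
t 16.4 p [ 0.6359 -0.1224  0.0483] rot [-0.372 -3.102  0.006] F [ 0.8  0.5 -0.7] op 0.599
yaw now 166.34 spin -0.0081 tx,ty,tz [ 0.0025 -0.0007  0.0173] j6 -1.52 tilt 0.0180
[[254.36746171 276.74334501]
 [255.78925335 284.98046385]]
```

```bash
python3 -m inch '[{"fingers":0.6,"tx":0.0025,"ty":-0.001,"tz":0.007,"spin":0},{"fingers":0.6,"tx":0,"ty":0,"tz":0.005,"spin":0},{"fingers":0.6,"tx":0,"ty":0,"tz":0.003,"spin":0},{"fingers":0.6,"tx":0,"ty":0,"tz":0.0015,"spin":0},{"fingers":0.6,"tx":0,"ty":0,"tz":0,"spin":0}]'
python3 - <<'E'
from h import *
go(.633,-.1225,.031,166.8)
E
```

```text
time: 16.82
position: [0.633, -0.1231, 0.0309]
tcp_rot: [-0.372, -3.103, 0.007]
wrist_force: [-0.1, 0.1, 0.5]
opening: 0.599
t 16.82 p [ 0.633  -0.1231  0.0309] rot [-0.372 -3.103  0.007] F [-0.1  0.1  0.5] op 0.599
yaw now 166.31 spin -0.0085 tx,ty,tz [ 0.0002  0.0006 -0.0001] j6 -1.52 tilt 0.0170
```

```bash
python3 -m inch '[{"fingers":0.4,"tx":0,"ty":0,"tz":0,"spin":0},{"fingers":0.2,"tx":0,"ty":0,"tz":0,"spin":0},{"fingers":0,"tx":0,"ty":0,"tz":0,"spin":0},{"fingers":0,"tx":0,"ty":0,"tz":0,"spin":0},{"fingers":0,"tx":0,"ty":0,"tz":0,"spin":0},{"fingers":0,"tx":0,"ty":0,"tz":0,"spin":0}]'
python3 -m inch '[{"fingers":0,"tx":0,"ty":0,"tz":-0.01,"spin":0},{"fingers":0,"tx":0,"ty":0,"tz":-0.02,"spin":0},{"fingers":0,"tx":0,"ty":0,"tz":-0.03,"spin":0},{"fingers":0,"tx":0,"ty":0,"tz":-0.03,"spin":0},{"fingers":0,"tx":0,"ty":0,"tz":-0.03,"spin":0},{"fingers":0,"tx":0,"ty":0,"tz":-0.02,"spin":0},{"fingers":0,"tx":0,"ty":0,"tz":0,"spin":0}]'
cat >> h.py <<'E'
CX,CY,CT=.5260,.1362,-.130
def tray(x,y):
    c,s=np.cos(CT),np.sin(CT); return CX+c*x-s*y, CY+s*x+c*y
E
python3 - <<'E'
from h import *
x,y=tray(0,-.066); print(x,y)
go(x,y,.15,172.55)
E
```

```text
time: 17.32
position: [0.6333, -0.1231, 0.0315]
tcp_rot: [-0.372, -3.104, 0.007]
wrist_force: [0.4, 0.3, -1.5]
opening: 0.294
time: 17.9
position: [0.6335, -0.1224, 0.1787]
tcp_rot: [-0.372, -3.098, 0.006]
wrist_force: [0.3, 0.4, -1.6]
opening: 0.294
0.5174441465871001 0.07075691501482397
t 17.9 p [ 0.6335 -0.1224  0.1787] rot [-0.372 -3.098  0.006] F [ 0.3  0.4 -1.6] op 0.294
yaw now 166.32 spin -0.1088 tx,ty,tz [0.1395 0.1766 0.031 ] j6 -1.52 tilt 0.0216
```

```bash
python3 -m inch '[{"fingers":0,"tx":0,"ty":0,"tz":0,"spin":-0.108},{"fingers":0,"tx":0.015,"ty":0.019,"tz":0,"spin":0},{"fingers":0,"tx":0.0175,"ty":0.022,"tz":0,"spin":0},{"fingers":0,"tx":0.0175,"ty":0.022,"tz":0,"spin":0},{"fingers":0,"tx":0.0175,"ty":0.022,"tz":0,"spin":0},{"fingers":0,"tx":0.0175,"ty":0.022,"tz":0,"spin":0},{"fingers":0,"tx":0.0175,"ty":0.022,"tz":0,"spin":0},{"fingers":0,"tx":0.0175,"ty":0.022,"tz":0,"spin":0},{"fingers":0,"tx":0.01,"ty":0.012,"tz":0,"spin":0},{"fingers":0,"tx":0,"ty":0,"tz":0,"spin":0},{"fingers":0,"tx":0,"ty":0,"tz":0,"spin":0}]'
python3 - <<'E'
from h import *
x,y=tray(0,-.066); go(x,y,.040,172.55)
E
```

```text
time: 18.82
position: [0.5179, 0.0612, 0.1775]
tcp_rot: [-0.198, -3.113, 0.006]
wrist_force: [0.4, 0.1, -1.7]
opening: 0.288
t 18.82 p [0.5179 0.0612 0.1775] rot [-0.198 -3.113  0.006] F [ 0.4  0.1 -1.7] op 0.288
yaw now 172.74 spin 0.0032 tx,ty,tz [-0.0013  0.0102  0.1374] j6 -1.33 tilt 0.0225
```

```bash
python3 -m inch '[{"fingers":0,"tx":-0.001,"ty":0.01,"tz":0.01,"spin":0},{"fingers":0,"tx":0,"ty":0,"tz":0.025,"spin":0},{"fingers":0,"tx":0,"ty":0,"tz":0.03,"spin":0},{"fingers":0,"tx":0,"ty":0,"tz":0.03,"spin":0},{"fingers":0,"tx":0,"ty":0,"tz":0.015,"spin":0},{"fingers":0,"tx":0,"ty":0,"tz":0.006,"spin":0},{"fingers":0,"tx":0,"ty":0,"tz":0.002,"spin":0},{"fingers":0,"tx":0,"ty":0,"tz":0.001,"spin":0}]'
python3 - <<'E'
from h import *
x,y=tray(0,-.066); go(x,y,.039,172.55)
E
```

```text
time: 19.48
position: [0.5225, 0.0694, 0.0496]
tcp_rot: [-0.207, -3.116, 0.006]
wrist_force: [-0.4, 0.3, -2.5]
opening: 0.295
t 19.48 p [0.5225 0.0694 0.0496] rot [-0.207 -3.116  0.006] F [-0.4  0.3 -2.5] op 0.295
yaw now 172.38 spin -0.0029 tx,ty,tz [0.005  0.0008 0.0107] j6 -1.31 tilt 0.0189
```

```bash
python3 -m inch '[{"fingers":0,"tx":0.005,"ty":0.001,"tz":0.004,"spin":0},{"fingers":0,"tx":0,"ty":0,"tz":0.004,"spin":0},{"fingers":0,"tx":0,"ty":0,"tz":0.002,"spin":0},{"fingers":0,"tx":0,"ty":0,"tz":0.001,"spin":0}]'
python3 - <<'E'
from h import *
x,y=tray(0,-.066); go(x,y,.0385,172.55)
E
```

```text
time: 19.82
position: [0.5194, 0.0711, 0.04]
tcp_rot: [-0.209, -3.12, 0.004]
wrist_force: [-0.6, 0.0, -0.3]
opening: 0.293
t 19.82 p [0.5194 0.0711 0.04  ] rot [-0.209 -3.12   0.004] F [-0.6  0.  -0.3] op 0.293
yaw now 172.33 spin -0.0039 tx,ty,tz [ 0.0019 -0.0006  0.0015] j6 -1.30 tilt 0.0146
```

```bash
python3 -m inch '[{"fingers":0.3,"tx":0,"ty":0,"tz":0.001,"spin":0},{"fingers":0.4,"tx":0,"ty":0,"tz":0,"spin":0},{"fingers":0.5,"tx":0,"ty":0,"tz":0,"spin":0},{"fingers":0.5,"tx":0,"ty":0,"tz":0,"spin":0},{"fingers":0.5,"tx":0,"ty":0,"tz":-0.02,"spin":0},{"fingers":0.5,"tx":0,"ty":0,"tz":-0.03,"spin":0},{"fingers":0.5,"tx":0,"ty":0,"tz":-0.03,"spin":0},{"fingers":0.5,"tx":0,"ty":0,"tz":-0.03,"spin":0},{"fingers":0.5,"tx":0,"ty":0,"tz":-0.02,"spin":0},{"fingers":0.6,"tx":0,"ty":0,"tz":0,"spin":-0.1},{"fingers":0.6,"tx":0,"ty":0,"tz":0,"spin":-0.1},{"fingers":0.6,"tx":0,"ty":0,"tz":0,"spin":-0.07}]'
python3 - <<'E'
from h import *
boards()
go(.6275,-.2153,.13,188)
E
```

```text
time: 20.82
position: [0.5227, 0.0716, 0.1795]
tcp_rot: [0.226, -3.126, 0.0]
wrist_force: [0.4, -0.5, -0.7]
opening: 0.599
top sil 0.96 [ 470.  -229.3] [44.2 90.8] yaw -0.6
top sil 0.87 [ 627.5 -215.1] [90.1 46.9] yaw 6.8
top pin 0.63 [ 471.2 -229.9]
top pin 0.62 [ 623.3 -216.5]
scene sil 0.87 [ 468.7 -232.6] [49.7 92.1] yaw -1.1
scene sil 0.76 [500.9  75.2] [45.3 63.8] yaw -9.9
scene sil 0.55 [ 627.1 -214.7] [93.5 45.3] yaw 8.6
scene sil 0.51 [436.  313.7] [15.6 81.6] yaw -11.7
scene pin 0.87 [ 452.5 -230.6]
scene pin 0.75 [505.6  71.3]
scene pin 0.56 [ 626.  -216.7]
t 21.12 p [0.5218 0.0715 0.1779] rot [ 2.150e-01 -3.124e+00  1.000e-03] F [ 0.6  0.1 -0.2] op 0.602
yaw now -172.13 spin -0.0023 tx,ty,tz [-0.0652 -0.2987  0.0472] j6 -1.57 tilt 0.0104
```

```bash
python3 -m inch '[{"fingers":0.6,"tx":-0.005,"ty":-0.02,"tz":0,"spin":0},{"fingers":0.6,"tx":-0.006,"ty":-0.0275,"tz":0,"spin":0},{"fingers":0.6,"tx":-0.006,"ty":-0.0275,"tz":0,"spin":0},{"fingers":0.6,"tx":-0.006,"ty":-0.0275,"tz":0,"spin":0},{"fingers":0.6,"tx":-0.006,"ty":-0.0275,"tz":0,"spin":0},{"fingers":0.6,"tx":-0.006,"ty":-0.0275,"tz":0,"spin":0},{"fingers":0.6,"tx":-0.006,"ty":-0.0275,"tz":0,"spin":0},{"fingers":0.6,"tx":-0.006,"ty":-0.0275,"tz":0,"spin":0},{"fingers":0.6,"tx":-0.006,"ty":-0.0275,"tz":0.01,"spin":0},{"fingers":0.6,"tx":-0.006,"ty":-0.0275,"tz":0.02,"spin":0},{"fingers":0.6,"tx":-0.005,"ty":-0.02,"tz":0.02,"spin":0},{"fingers":0.6,"tx":0,"ty":0,"tz":0.01,"spin":0},{"fingers":0.6,"tx":0,"ty":0,"tz":0,"spin":0}]'
python3 - <<'E'
from h import *
go(.6275,-.215,.05,187.8)
E
```

```text
time: 22.2
position: [0.6254, -0.2181, 0.1105]
tcp_rot: [0.187, -3.122, -0.001]
wrist_force: [0.1, 0.2, 0.4]
opening: 0.595
t 22.2 p [ 0.6254 -0.2181  0.1105] rot [ 1.870e-01 -3.122e+00 -1.000e-03] F [0.1 0.2 0.4] op 0.595
yaw now -173.16 spin -0.0167 tx,ty,tz [-0.0033  0.0027  0.0605] j6 -2.02 tilt 0.0141
```

```bash
python3 -m inch '[{"fingers":0.6,"tx":-0.003,"ty":0.0025,"tz":0.015,"spin":-0.016},{"fingers":0.6,"tx":0,"ty":0,"tz":0.02,"spin":0},{"fingers":0.6,"tx":0,"ty":0,"tz":0.018,"spin":0},{"fingers":0.6,"tx":0,"ty":0,"tz":0.008,"spin":0},{"fingers":0.6,"tx":0,"ty":0,"tz":0.004,"spin":0},{"fingers":0.6,"tx":0,"ty":0,"tz":0.002,"spin":0},{"fingers":0.6,"tx":0,"ty":0,"tz":0.001,"spin":0}]'
python3 - <<'E'
from h import *
go(.6275,-.215,.031,187.8)
E
```

```text
time: 22.78
position: [0.627, -0.2113, 0.0431]
tcp_rot: [0.208, -3.121, -0.002]
wrist_force: [-0.5, -0.0, 0.4]
opening: 0.598
t 22.78 p [ 0.627  -0.2113  0.0431] rot [ 2.080e-01 -3.121e+00 -2.000e-03] F [-0.5 -0.   0.4] op 0.598
yaw now -172.36 spin -0.0027 tx,ty,tz [-0.0002 -0.0038  0.0121] j6 -2.03 tilt 0.0142
```

```bash
python3 -m inch '[{"fingers":0.6,"tx":0,"ty":-0.004,"tz":0.006,"spin":0},{"fingers":0.6,"tx":0,"ty":0,"tz":0.004,"spin":0},{"fingers":0.6,"tx":0,"ty":0,"tz":0.002,"spin":0},{"fingers":0.5,"tx":0,"ty":0,"tz":0,"spin":0},{"fingers":0.3,"tx":0,"ty":0,"tz":0,"spin":0},{"fingers":0.1,"tx":0,"ty":0,"tz":0,"spin":0},{"fingers":0,"tx":0,"ty":0,"tz":0,"spin":0},{"fingers":0,"tx":0,"ty":0,"tz":0,"spin":0},{"fingers":0,"tx":0,"ty":0,"tz":0,"spin":0},{"fingers":0,"tx":0,"ty":0,"tz":0,"spin":0}]'
python3 -m inch '[{"fingers":0,"tx":0,"ty":0,"tz":-0.01,"spin":0},{"fingers":0,"tx":0,"ty":0,"tz":-0.02,"spin":0},{"fingers":0,"tx":0,"ty":0,"tz":-0.03,"spin":0},{"fingers":0,"tx":0,"ty":0,"tz":-0.03,"spin":0},{"fingers":0,"tx":0,"ty":0,"tz":-0.03,"spin":0},{"fingers":0,"tx":0,"ty":0,"tz":-0.02,"spin":0},{"fingers":0,"tx":0,"ty":0,"tz":0,"spin":0.1},{"fingers":0,"tx":0,"ty":0,"tz":0,"spin":0.1},{"fingers":0,"tx":0,"ty":0,"tz":0,"spin":0.06}]'
python3 - <<'E'
from h import *
x,y=tray(0,0); go(x,y,.15,172.55)
E
```

```text
time: 23.62
position: [0.6292, -0.2161, 0.0339]
tcp_rot: [0.208, -3.125, 0.001]
wrist_force: [-1.1, -0.2, -1.0]
opening: 0.292
time: 24.37
position: [0.6294, -0.2154, 0.1859]
tcp_rot: [-0.211, -3.125, 0.003]
wrist_force: [0.3, 0.3, -1.7]
opening: 0.289
t 24.37 p [ 0.6294 -0.2154  0.1859] rot [-2.110e-01 -3.125e+00  3.000e-03] F [ 0.3  0.3 -1.7] op 0.289
yaw now 172.26 spin -0.0051 tx,ty,tz [0.1477 0.3353 0.0365] j6 -1.76 tilt 0.0097
```

```bash
python3 -m inch '[{"fingers":0,"tx":0.008,"ty":0.018,"tz":0,"spin":0},{"fingers":0,"tx":0.0118,"ty":0.0268,"tz":0,"spin":0},{"fingers":0,"tx":0.0118,"ty":0.0268,"tz":0,"spin":0},{"fingers":0,"tx":0.0118,"ty":0.0268,"tz":0,"spin":0},{"fingers":0,"tx":0.0118,"ty":0.0268,"tz":0,"spin":0},{"fingers":0,"tx":0.0118,"ty":0.0268,"tz":0,"spin":0},{"fingers":0,"tx":0.0118,"ty":0.0268,"tz":0,"spin":0},{"fingers":0,"tx":0.0118,"ty":0.0268,"tz":0,"spin":0},{"fingers":0,"tx":0.0118,"ty":0.0268,"tz":0,"spin":0},{"fingers":0,"tx":0.0118,"ty":0.0268,"tz":0,"spin":0},{"fingers":0,"tx":0.0118,"ty":0.0268,"tz":0,"spin":0},{"fingers":0,"tx":0.0118,"ty":0.0268,"tz":0,"spin":0},{"fingers":0,"tx":0.008,"ty":0.02,"tz":0.01,"spin":0},{"fingers":0,"tx":0,"ty":0,"tz":0.01,"spin":0},{"fingers":0,"tx":0,"ty":0,"tz":0,"spin":0}]'
python3 - <<'E'
from h import *
x,y=tray(0,0); go(x,y,.040,172.55)
E
```

```text
time: 25.62
position: [0.5275, 0.1486, 0.1777]
tcp_rot: [0.225, 3.13, -0.001]
wrist_force: [0.1, 0.5, -0.8]
opening: 0.295
t 25.62 p [0.5275 0.1486 0.1777] rot [ 2.25e-01  3.13e+00 -1.00e-03] F [ 0.1  0.5 -0.8] op 0.295
yaw now 171.78 spin -0.0135 tx,ty,tz [ 0.0004 -0.0125  0.1377] j6 -1.15 tilt 0.0040
```

```bash
python3 -m inch '[{"fingers":0,"tx":0,"ty":-0.0125,"tz":0.01,"spin":-0.013},{"fingers":0,"tx":0,"ty":0,"tz":0.025,"spin":0},{"fingers":0,"tx":0,"ty":0,"tz":0.03,"spin":0},{"fingers":0,"tx":0,"ty":0,"tz":0.03,"spin":0},{"fingers":0,"tx":0,"ty":0,"tz":0.015,"spin":0},{"fingers":0,"tx":0,"ty":0,"tz":0.006,"spin":0},{"fingers":0,"tx":0,"ty":0,"tz":0.002,"spin":0},{"fingers":0,"tx":0,"ty":0,"tz":0.001,"spin":0}]'
python3 - <<'E'
from h import *
x,y=tray(0,0); go(x,y,.041,172.55)
E
```

```text
time: 26.28
position: [0.5305, 0.1308, 0.0607]
tcp_rot: [0.209, 3.123, 0.0]
wrist_force: [-0.4, 0.3, -0.7]
opening: 0.291
t 26.28 p [0.5305 0.1308 0.0607] rot [0.209 3.123 0.   ] F [-0.4  0.3 -0.7] op 0.291
yaw now 172.34 spin -0.0037 tx,ty,tz [0.0054 0.0047 0.0197] j6 -1.19 tilt 0.0115
```

```bash
python3 -m inch '[{"fingers":0,"tx":0.005,"ty":0.004,"tz":0.009,"spin":0},{"fingers":0,"tx":0,"ty":0,"tz":0.006,"spin":0},{"fingers":0,"tx":0,"ty":0,"tz":0.003,"spin":0},{"fingers":0,"tx":0,"ty":0,"tz":0.002,"spin":0}]'
python3 - <<'E'
from h import *
x,y=tray(0,0); go(x,y,.041,172.55)
E
```

```text
time: 26.62
position: [0.5286, 0.1359, 0.0426]
tcp_rot: [0.21, 3.117, 0.003]
wrist_force: [-1.1, -0.2, -0.6]
opening: 0.294
t 26.62 p [0.5286 0.1359 0.0426] rot [2.100e-01 3.117e+00 3.000e-03] F [-1.1 -0.2 -0.6] op 0.294
yaw now 172.28 spin -0.0047 tx,ty,tz [ 0.0026 -0.      0.0016] j6 -1.18 tilt 0.0172
```

```bash
python3 -m inch '[{"fingers":0,"tx":0.002,"ty":0,"tz":0.002,"spin":0},{"fingers":0.3,"tx":0,"ty":0,"tz":0.001,"spin":0},{"fingers":0.4,"tx":0,"ty":0,"tz":0,"spin":0},{"fingers":0.5,"tx":0,"ty":0,"tz":0,"spin":0},{"fingers":0.5,"tx":0,"ty":0,"tz":0,"spin":0},{"fingers":0.5,"tx":0,"ty":0,"tz":-0.02,"spin":0},{"fingers":0.5,"tx":0,"ty":0,"tz":-0.03,"spin":0},{"fingers":0.5,"tx":0,"ty":0,"tz":-0.03,"spin":0},{"fingers":0.5,"tx":0,"ty":0,"tz":-0.03,"spin":0},{"fingers":0.5,"tx":0,"ty":0,"tz":-0.02,"spin":0},{"fingers":0.6,"tx":0,"ty":0,"tz":0,"spin":-0.1},{"fingers":0.6,"tx":0,"ty":0,"tz":0,"spin":-0.02}]'
python3 - <<'E'
from h import *
boards()
go(.4693,-.231,.13,179.2)
E
```

```text
time: 27.62
position: [0.5242, 0.1364, 0.1768]
tcp_rot: [0.017, 3.123, 0.002]
wrist_force: [0.0, 0.1, 0.2]
opening: 0.603
top sil 0.85 [ 471.3 -230.7] [41.9 87.7] yaw -0.3
top sil 0.76 [528.1  66.3] [71.5 36.7] yaw 1.9
top pin 0.76 [ 459.6 -227.8]
top pin 0.75 [527.   61.3]
scene sil 0.93 [511.  139.2] [45.1 68.1] yaw -7.4
scene sil 0.71 [ 468.3 -233.8] [49.8 92.7] yaw -1.0
scene sil 0.6 [501.5  75.4] [46.8 70.5] yaw -6.1
scene pin 0.95 [ 449.3 -232.3]
scene pin 0.9 [512.4 141.6]
scene pin 0.61 [502.8  69.1]
scene pin 0.16 [491.  296.7]
t 27.92 p [0.5231 0.1361 0.1744] rot [0.026 3.127 0.   ] F [ 0.  -0.  -0.2] op 0.599
yaw now 179.04 spin -0.0028 tx,ty,tz [ 0.0493 -0.3679  0.0437] j6 -1.30 tilt 0.0144
```

```bash
python3 -m inch '[{"fingers":0.6,"tx":0.003,"ty":-0.02,"tz":0,"spin":0},{"fingers":0.6,"tx":0.004,"ty":-0.0285,"tz":0,"spin":0},{"fingers":0.6,"tx":0.004,"ty":-0.0285,"tz":0,"spin":0},{"fingers":0.6,"tx":0.004,"ty":-0.0285,"tz":0,"spin":0},{"fingers":0.6,"tx":0.004,"ty":-0.0285,"tz":0,"spin":0},{"fingers":0.6,"tx":0.004,"ty":-0.0285,"tz":0,"spin":0},{"fingers":0.6,"tx":0.004,"ty":-0.0285,"tz":0,"spin":0},{"fingers":0.6,"tx":0.004,"ty":-0.0285,"tz":0,"spin":0},{"fingers":0.6,"tx":0.004,"ty":-0.0285,"tz":0,"spin":0},{"fingers":0.6,"tx":0.004,"ty":-0.0285,"tz":0,"spin":0},{"fingers":0.6,"tx":0.004,"ty":-0.0285,"tz":0.01,"spin":0},{"fingers":0.6,"tx":0.004,"ty":-0.0285,"tz":0.02,"spin":0},{"fingers":0.6,"tx":0.003,"ty":-0.02,"tz":0.02,"spin":0},{"fingers":0.6,"tx":0,"ty":0,"tz":0.01,"spin":0},{"fingers":0.6,"tx":0,"ty":0,"tz":0,"spin":0}]'
python3 - <<'E'
from h import *
go(.4697,-.2315,.05,179.2)
E
```

```text
time: 29.17
position: [0.459, -0.2312, 0.1016]
tcp_rot: [0.048, 3.14, 0.003]
wrist_force: [-0.7, -0.2, -0.5]
opening: 0.599
t 29.17 p [ 0.459  -0.2312  0.1016] rot [4.80e-02 3.14e+00 3.00e-03] F [-0.7 -0.2 -0.5] op 0.599
yaw now 178.25 spin -0.0166 tx,ty,tz [-0.0107 -0.0003  0.0516] j6 -2.01 tilt 0.0019
```

```bash
python3 -m inch '[{"fingers":0.6,"tx":-0.0107,"ty":0,"tz":0.015,"spin":-0.016},{"fingers":0.6,"tx":0,"ty":0,"tz":0.02,"spin":0},{"fingers":0.6,"tx":0,"ty":0,"tz":0.012,"spin":0},{"fingers":0.6,"tx":0,"ty":0,"tz":0.006,"spin":0},{"fingers":0.6,"tx":0,"ty":0,"tz":0.002,"spin":0},{"fingers":0.6,"tx":0,"ty":0,"tz":0.001,"spin":0}]'
python3 - <<'E'
from h import *
go(.4697,-.2315,.032,179.2)
E
```

```text
time: 29.67
position: [0.4697, -0.2302, 0.0435]
tcp_rot: [-0.028, -3.139, -0.005]
wrist_force: [-0.4, -0.2, 0.7]
opening: 0.603
t 29.67 p [ 0.4697 -0.2302  0.0435] rot [-0.028 -3.139 -0.005] F [-0.4 -0.2  0.7] op 0.603
yaw now 178.98 spin -0.0039 tx,ty,tz [-0.     -0.0013  0.0115] j6 -2.01 tilt 0.0039
```

```bash
python3 -m inch '[{"fingers":0.6,"tx":0,"ty":-0.0013,"tz":0.005,"spin":0},{"fingers":0.6,"tx":0,"ty":0,"tz":0.004,"spin":0},{"fingers":0.6,"tx":0,"ty":0,"tz":0.002,"spin":0},{"fingers":0.5,"tx":0,"ty":0,"tz":0,"spin":0},{"fingers":0.3,"tx":0,"ty":0,"tz":0,"spin":0},{"fingers":0.1,"tx":0,"ty":0,"tz":0,"spin":0},{"fingers":0,"tx":0,"ty":0,"tz":0,"spin":0},{"fingers":0,"tx":0,"ty":0,"tz":0,"spin":0},{"fingers":0,"tx":0,"ty":0,"tz":0,"spin":0},{"fingers":0,"tx":0,"ty":0,"tz":0,"spin":0}]'
python3 -m inch '[{"fingers":0,"tx":0,"ty":0,"tz":-0.01,"spin":0},{"fingers":0,"tx":0,"ty":0,"tz":-0.02,"spin":0},{"fingers":0,"tx":0,"ty":0,"tz":-0.03,"spin":0},{"fingers":0,"tx":0,"ty":0,"tz":-0.03,"spin":0},{"fingers":0,"tx":0,"ty":0,"tz":-0.03,"spin":0},{"fingers":0,"tx":0,"ty":0,"tz":-0.02,"spin":0},{"fingers":0,"tx":0,"ty":0,"tz":0,"spin":0.06},{"fingers":0,"tx":0,"ty":0,"tz":0,"spin":0.05}]'
python3 - <<'E'
from h import *
x,y=tray(0,.063); go(x,y,.15,172.55)
E
```

```text
time: 30.5
position: [0.4714, -0.2318, 0.0348]
tcp_rot: [0.028, 3.139, 0.002]
wrist_force: [0.1, -0.1, -0.5]
opening: 0.291
time: 31.17
position: [0.4693, -0.2312, 0.1855]
tcp_rot: [-0.204, -3.135, -0.004]
wrist_force: [-0.4, 0.3, -1.3]
opening: 0.289
t 31.17 p [ 0.4693 -0.2312  0.1855] rot [-0.204 -3.135 -0.004] F [-0.4  0.3 -1.3] op 0.289
yaw now 172.57 spin 0.0004 tx,ty,tz [-0.0086  0.4346  0.0366] j6 -1.90 tilt 0.0024
```

```bash
python3 -m inch '[{"fingers":0,"tx":0,"ty":0.02,"tz":0,"spin":0},{"fingers":0,"tx":-0.0007,"ty":0.03,"tz":0,"spin":0},{"fingers":0,"tx":-0.0007,"ty":0.03,"tz":0,"spin":0},{"fingers":0,"tx":-0.0007,"ty":0.03,"tz":0,"spin":0},{"fingers":0,"tx":-0.0007,"ty":0.03,"tz":0,"spin":0},{"fingers":0,"tx":-0.0007,"ty":0.03,"tz":0,"spin":0},{"fingers":0,"tx":-0.0007,"ty":0.03,"tz":0,"spin":0},{"fingers":0,"tx":-0.0007,"ty":0.03,"tz":0,"spin":0},{"fingers":0,"tx":-0.0007,"ty":0.03,"tz":0,"spin":0},{"fingers":0,"tx":-0.0007,"ty":0.03,"tz":0,"spin":0},{"fingers":0,"tx":-0.0007,"ty":0.03,"tz":0,"spin":0},{"fingers":0,"tx":-0.0007,"ty":0.03,"tz":0,"spin":0},{"fingers":0,"tx":-0.0007,"ty":0.03,"tz":0,"spin":0},{"fingers":0,"tx":-0.0007,"ty":0.03,"tz":0,"spin":0},{"fingers":0,"tx":0,"ty":0.012,"tz":0,"spin":0},{"fingers":0,"tx":0,"ty":0,"tz":0,"spin":0},{"fingers":0,"tx":0,"ty":0,"tz":0,"spin":0}]'
python3 - <<'E'
from h import *
x,y=tray(0,.063); go(x,y,.042,172.55)
E
```

```text
time: 32.58
position: [0.5368, 0.2041, 0.2007]
tcp_rot: [0.215, 3.122, 0.002]
wrist_force: [0.4, -0.5, -1.5]
opening: 0.293
t 32.58 p [0.5368 0.2041 0.2007] rot [2.150e-01 3.122e+00 2.000e-03] F [ 0.4 -0.5 -1.5] op 0.293
yaw now 172.14 spin -0.0072 tx,ty,tz [ 0.0039 -0.006   0.1587] j6 -1.07 tilt 0.0127
```

```bash
python3 -m inch '[{"fingers":0,"tx":0.003,"ty":-0.006,"tz":0.015,"spin":-0.007},{"fingers":0,"tx":0,"ty":0,"tz":0.03,"spin":0},{"fingers":0,"tx":0,"ty":0,"tz":0.03,"spin":0},{"fingers":0,"tx":0,"ty":0,"tz":0.03,"spin":0},{"fingers":0,"tx":0,"ty":0,"tz":0.02,"spin":0},{"fingers":0,"tx":0,"ty":0,"tz":0.008,"spin":0},{"fingers":0,"tx":0,"ty":0,"tz":0.002,"spin":0},{"fingers":0,"tx":0,"ty":0,"tz":0.001,"spin":0}]'
python3 - <<'E'
from h import *
x,y=tray(0,.063); go(x,y,.042,172.55)
E
```

```text
time: 33.25
position: [0.5352, 0.189, 0.0651]
tcp_rot: [0.215, 3.117, 0.001]
wrist_force: [0.2, -0.7, -0.7]
opening: 0.29
t 33.25 p [0.5352 0.189  0.0651] rot [2.150e-01 3.117e+00 1.000e-03] F [ 0.2 -0.7 -0.7] op 0.29
yaw now 172.12 spin -0.0075 tx,ty,tz [0.0026 0.0094 0.0231] j6 -1.09 tilt 0.0176
```

```bash
python3 -m inch '[{"fingers":0,"tx":0.002,"ty":0.008,"tz":0.01,"spin":0},{"fingers":0,"tx":0,"ty":0,"tz":0.008,"spin":0},{"fingers":0,"tx":0,"ty":0,"tz":0.004,"spin":0},{"fingers":0,"tx":0,"ty":0,"tz":0.003,"spin":0}]'
python3 - <<'E'
from h import *
x,y=tray(0,.063); go(x,y,.042,172.55)
E
```

```text
time: 33.58
position: [0.5375, 0.1981, 0.0424]
tcp_rot: [0.216, 3.11, 0.005]
wrist_force: [-0.4, -0.0, -1.3]
opening: 0.294
t 33.58 p [0.5375 0.1981 0.0424] rot [0.216 3.11  0.005] F [-0.4 -0.  -1.3] op 0.294
yaw now 172.04 spin -0.0088 tx,ty,tz [0.0034 0.0002 0.0003] j6 -1.08 tilt 0.0241
```

Lower slightly, release, lift, and look.

```bash
python3 -m inch '[{"fingers":0,"tx":0.003,"ty":0,"tz":0.002,"spin":0},{"fingers":0.3,"tx":0,"ty":0,"tz":0.001,"spin":0},{"fingers":0.4,"tx":0,"ty":0,"tz":0,"spin":0},{"fingers":0.5,"tx":0,"ty":0,"tz":0,"spin":0},{"fingers":0.5,"tx":0,"ty":0,"tz":0,"spin":0},{"fingers":0.5,"tx":0,"ty":0,"tz":-0.02,"spin":0},{"fingers":0.5,"tx":0,"ty":0,"tz":-0.03,"spin":0},{"fingers":0.5,"tx":0,"ty":0,"tz":-0.03,"spin":0},{"fingers":0.5,"tx":0,"ty":0,"tz":-0.035,"spin":0},{"fingers":0.5,"tx":0,"ty":0,"tz":-0.03,"spin":0},{"fingers":0.6,"tx":0,"ty":0,"tz":0,"spin":-0.1},{"fingers":0.6,"tx":0,"ty":0,"tz":0,"spin":-0.1},{"fingers":0.6,"tx":0,"ty":0,"tz":0,"spin":-0.06}]'
python3 - <<'E'
from h import *
boards()
for n,z in(('top',.005),('scene',.005)):
    for d in r.silhouettes(n,'cover')[:2]:
        m=d['pixels'].astype(np.uint8); cs=max(cv2.findContours(m,cv2.RETR_EXTERNAL,cv2.CHAIN_APPROX_NONE)[0],key=len).reshape(-1,2)
        rc=cv2.minAreaRect(np.array([back(n,p,z)[:2] for p in cs],np.float32)*1000); print(n,'cover',round(d['score'],2),np.round(rc[0],1),np.round(rc[1],1),round(rc[2],1))
im=r.grab_frame('top')
np.save('t.npy',im)
# handle: dark pixels inside cover, at z=.043 (top of bar)
g=cv2.resize(cv2.cvtColor(im[238:295,425:520],cv2.COLOR_RGB2GRAY),None,fx=4,fy=4,interpolation=cv2.INTER_CUBIC); m=(g<70).astype(np.uint8)
c=[k for k in cv2.findContours(m,cv2.RETR_EXTERNAL,cv2.CHAIN_APPROX_NONE)[0] if len(k)>50]
for k in c:
    w=np.array([back('top',((p[0]+.5)/4-.5+425,(p[1]+.5)/4-.5+238),.043)[:2] for p in k.reshape(-1,2)],np.float32)*1000; rc=cv2.minAreaRect(w); print('bar',np.round(rc[0],1),np.round(rc[1],1),round(rc[2],1))
go(.524,-.38,.15,188.3)
save('scene','j.png',(310,190,500,320),4)
E
```

```text
time: 34.67
position: [0.5309, 0.1994, 0.1936]
tcp_rot: [-0.204, 3.106, 0.001]
wrist_force: [1.0, 0.8, 0.0]
opening: 0.598
top sil 0.88 [521.6  71.7] [46.5 90.7] yaw -7.9
top sil 0.58 [530.3 137. ] [44.  88.3] yaw -7.3
top pin 0.75 [537.4 128.7]
top pin 0.73 [522.8  69. ]
scene sil 0.74 [501.2  74.9] [44.9 67.7] yaw -7.8
scene sil 0.7 [517.8 201.7] [45.2 65.2] yaw -7.6
scene sil 0.56 [510.1 139.2] [44.5 67.9] yaw -8.4
scene pin 0.9 [521.9 208.6]
scene pin 0.87 [502.1  74.4]
scene pin 0.85 [525.3 138.1]
top cover 0.95 [ 522.2 -381.3] [141.9 214.7] 8.2
scene cover 0.68 [ 522.5 -379.7] [143.8 214.2] 7.8
scene cover 0.33 [465.9 433.4] [146.8 140.3] 13.2
bar [ 520.1 -376.3] [14.8 96.7] 8.8
bar [ 554.8 -504. ] [ 5.5 81.3] 87.2
t 35.12 p [0.5302 0.199  0.1918] rot [-1.94e-01  3.11e+00 -1.00e-03] F [-0.1 -0.2  0.2] op 0.601
yaw now -172.85 spin -0.0200 tx,ty,tz [ 0.0908 -0.5719  0.041 ] j6 -1.33 tilt 0.0258
```

View pics/j.png

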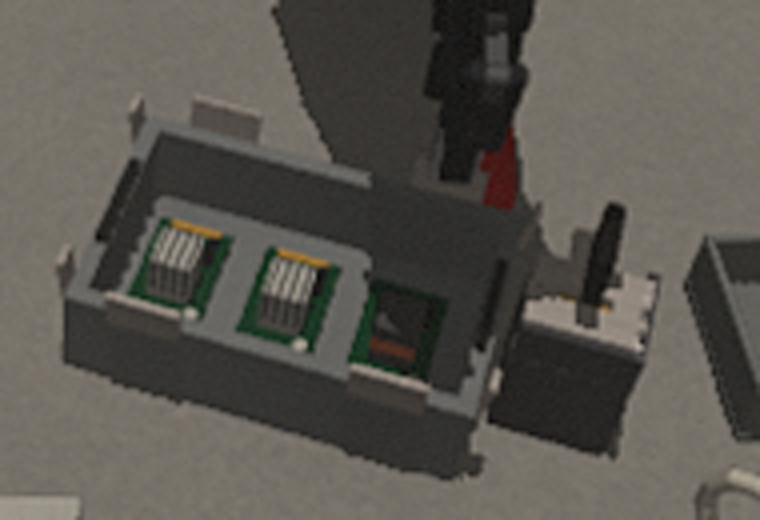

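All three boards lie flat in the tray and the cam is clear. Now the cover.

```bash
python3 -m inch '[{"fingers":0.6,"tx":0.002,"ty":-0.015,"tz":0,"spin":-0.02},{"fingers":0.6,"tx":0.0048,"ty":-0.03,"tz":0,"spin":0},{"fingers":0.6,"tx":0.0048,"ty":-0.03,"tz":0,"spin":0},{"fingers":0.6,"tx":0.0048,"ty":-0.03,"tz":0,"spin":0},{"fingers":0.6,"tx":0.0048,"ty":-0.03,"tz":0,"spin":0},{"fingers":0.6,"tx":0.0048,"ty":-0.03,"tz":0,"spin":0},{"fingers":0.6,"tx":0.0048,"ty":-0.03,"tz":0,"spin":0},{"fingers":0.6,"tx":0.0048,"ty":-0.03,"tz":0,"spin":0},{"fingers":0.6,"tx":0.0048,"ty":-0.03,"tz":0,"spin":0},{"fingers":0.6,"tx":0.0048,"ty":-0.03,"tz":0,"spin":0},{"fingers":0.6,"tx":0.0048,"ty":-0.03,"tz":0,"spin":0},{"fingers":0.6,"tx":0.0048,"ty":-0.03,"tz":0,"spin":0},{"fingers":0.6,"tx":0.0048,"ty":-0.03,"tz":0,"spin":0},{"fingers":0.6,"tx":0.0048,"ty":-0.03,"tz":0,"spin":0},{"fingers":0.6,"tx":0.0048,"ty":-0.03,"tz":0,"spin":0},{"fingers":0.6,"tx":0.0048,"ty":-0.03,"tz":0,"spin":0},{"fingers":0.6,"tx":0.0048,"ty":-0.03,"tz":0.0,"spin":0},{"fingers":0.6,"tx":0.0048,"ty":-0.03,"tz":0.0,"spin":0},{"fingers":0.6,"tx":0,"ty":-0.015,"tz":0.01,"spin":0},{"fingers":0.6,"tx":0,"ty":0,"tz":0,"spin":0}]'
python3 - <<'E'
from h import *
go(.522,-.3805,.1,188.1)
E
```

```text
time: 36.83
position: [0.5241, -0.3726, 0.1771]
tcp_rot: [-0.22, 3.107, -0.0]
wrist_force: [-0.3, 1.1, -1.4]
opening: 0.599
t 36.83 p [ 0.5241 -0.3726  0.1771] rot [-0.22   3.107 -0.   ] F [-0.3  1.1 -1.4] op 0.599
yaw now -171.91 spin -0.0001 tx,ty,tz [ 0.0052 -0.0074  0.077 ] j6 -2.34 tilt 0.0264
```

```bash
python3 -m inch '[{"fingers":0.6,"tx":0.005,"ty":-0.007,"tz":0.015,"spin":0},{"fingers":0.6,"tx":0,"ty":0,"tz":0.03,"spin":0},{"fingers":0.6,"tx":0,"ty":0,"tz":0.025,"spin":0},{"fingers":0.6,"tx":0,"ty":0,"tz":0.01,"spin":0},{"fingers":0.6,"tx":0,"ty":0,"tz":0.004,"spin":0},{"fingers":0.6,"tx":0,"ty":0,"tz":0.002,"spin":0},{"fingers":0.6,"tx":0,"ty":0,"tz":0.001,"spin":0}]'
python3 - <<'E'
from h import *
go(.522,-.3805,.042,188.1)
E
```

```text
time: 37.42
position: [0.5231, -0.377, 0.0865]
tcp_rot: [-0.218, 3.108, 0.003]
wrist_force: [0.1, -0.1, 0.8]
opening: 0.601
t 37.42 p [ 0.5231 -0.377   0.0865] rot [-2.180e-01  3.108e+00  3.000e-03] F [ 0.1 -0.1  0.8] op 0.601
yaw now -171.98 spin -0.0015 tx,ty,tz [ 0.0027 -0.0033  0.0444] j6 -2.34 tilt 0.0262
```

```bash
python3 -m inch '[{"fingers":0.6,"tx":0.0025,"ty":-0.0035,"tz":0.012,"spin":0},{"fingers":0.6,"tx":0,"ty":0,"tz":0.015,"spin":0},{"fingers":0.6,"tx":0,"ty":0,"tz":0.009,"spin":0},{"fingers":0.6,"tx":0,"ty":0,"tz":0.005,"spin":0},{"fingers":0.6,"tx":0,"ty":0,"tz":0.003,"spin":0},{"fingers":0.6,"tx":0,"ty":0,"tz":0.002,"spin":0}]'
python3 - <<'E'
from h import *
go(.522,-.3805,.042,188.1)
E
```

```text
time: 37.92
position: [0.5252, -0.3824, 0.0422]
tcp_rot: [-0.219, 3.101, -0.005]
wrist_force: [0.8, 0.2, 1.2]
opening: 0.6
t 37.92 p [ 0.5252 -0.3824  0.0422] rot [-0.219  3.101 -0.005] F [0.8 0.2 1.2] op 0.6
yaw now -171.90 spin 0.0000 tx,ty,tz [0.0029 0.0023 0.0001] j6 -2.35 tilt 0.0327
```

```bash
python3 -m inch '[{"fingers":0.6,"tx":0.003,"ty":0.0023,"tz":0.0,"spin":0},{"fingers":0.5,"tx":0,"ty":0,"tz":0,"spin":0},{"fingers":0.3,"tx":0,"ty":0,"tz":0,"spin":0}]'
python3 - <<'E'
from h import *
go(.522,-.3805,.042,188.1)
s=r.get_state(); print(R.from_rotvec(s['tcp_rot']).as_matrix()[:,2], s['qpos'],s['qvel'])
E
```

```text
time: 38.17
position: [0.5218, -0.3806, 0.0424]
tcp_rot: [-0.219, 3.101, -0.006]
wrist_force: [0.1, 0.6, -0.3]
opening: 0.37
t 38.17 p [ 0.5218 -0.3806  0.0424] rot [-0.219  3.101 -0.006] F [ 0.1  0.6 -0.3] op 0.37
yaw now -171.90 spin -0.0000 tx,ty,tz [-0.0003  0.0001  0.0004] j6 -2.35 tilt 0.0330
[ 0.03298521 -0.00148635 -0.99945473] [-0.63842006  0.55408727 -0.08443877  0.90488805  0.01846425 -2.35019832] [ 0.00025813 -0.00866419 -0.00730111  0.00334486  0.00093963  0.00054149]
```

```bash
python3 -m inch '[{"fingers":0.1,"tx":0,"ty":0,"tz":0,"spin":0},{"fingers":0,"tx":0,"ty":0,"tz":0,"spin":0},{"fingers":0,"tx":0,"ty":0,"tz":0,"spin":0},{"fingers":0,"tx":0,"ty":0,"tz":0,"spin":0},{"fingers":0,"tx":0,"ty":0,"tz":0,"spin":0}]'
python3 -m inch '[{"fingers":0,"tx":0,"ty":0,"tz":-0.01,"spin":0},{"fingers":0,"tx":0,"ty":0,"tz":-0.02,"spin":0},{"fingers":0,"tx":0,"ty":0,"tz":-0.03,"spin":0},{"fingers":0,"tx":0,"ty":0,"tz":-0.035,"spin":0},{"fingers":0,"tx":0,"ty":0,"tz":-0.035,"spin":0},{"fingers":0,"tx":0,"ty":0,"tz":-0.025,"spin":0},{"fingers":0,"tx":0,"ty":0,"tz":0,"spin":0.1},{"fingers":0,"tx":0,"ty":0,"tz":0,"spin":0.1},{"fingers":0,"tx":0,"ty":0,"tz":0,"spin":0.06}]'
python3 - <<'E'
from h import *
go(.524,.1375,.2,172.55)
E
```

```text
time: 38.58
position: [0.5219, -0.3809, 0.0435]
tcp_rot: [-0.219, 3.1, -0.008]
wrist_force: [-0.7, -1.0, -1.6]
opening: 0.122
time: 39.33
position: [0.5135, -0.3782, 0.2073]
tcp_rot: [0.198, 3.108, 0.007]
wrist_force: [0.6, 0.0, -4.0]
opening: 0.125
t 39.33 p [ 0.5135 -0.3782  0.2073] rot [0.198 3.108 0.007] F [ 0.6  0.  -4. ] op 0.125
yaw now 172.71 spin 0.0029 tx,ty,tz [0.0566 0.5126 0.0091] j6 -2.09 tilt 0.0275
```

```bash
python3 -m inch '[{"fingers":0,"tx":0.0015,"ty":0.015,"tz":0,"spin":0},{"fingers":0,"tx":0.0032,"ty":0.028,"tz":0,"spin":0},{"fingers":0,"tx":0.0032,"ty":0.028,"tz":0,"spin":0},{"fingers":0,"tx":0.0032,"ty":0.028,"tz":0,"spin":0},{"fingers":0,"tx":0.0032,"ty":0.028,"tz":0,"spin":0},{"fingers":0,"tx":0.0032,"ty":0.028,"tz":0,"spin":0},{"fingers":0,"tx":0.0032,"ty":0.028,"tz":0,"spin":0},{"fingers":0,"tx":0.0032,"ty":0.028,"tz":0,"spin":0},{"fingers":0,"tx":0.0032,"ty":0.028,"tz":0,"spin":0},{"fingers":0,"tx":0.0032,"ty":0.028,"tz":0,"spin":0},{"fingers":0,"tx":0.0032,"ty":0.028,"tz":0,"spin":0},{"fingers":0,"tx":0.0032,"ty":0.028,"tz":0,"spin":0},{"fingers":0,"tx":0.0032,"ty":0.028,"tz":0,"spin":0},{"fingers":0,"tx":0.0032,"ty":0.028,"tz":0,"spin":0},{"fingers":0,"tx":0.0032,"ty":0.028,"tz":0,"spin":0},{"fingers":0,"tx":0.0032,"ty":0.028,"tz":0,"spin":0},{"fingers":0,"tx":0.0032,"ty":0.028,"tz":0,"spin":0},{"fingers":0,"tx":0.002,"ty":0.02,"tz":0,"spin":0},{"fingers":0,"tx":0,"ty":0.01,"tz":0,"spin":0},{"fingers":0,"tx":0,"ty":0,"tz":0,"spin":0}]'
python3 - <<'E'
from h import *
go(.524,.1375,.15,172.55)
E
```

```text
time: 41.0
position: [0.518, 0.1403, 0.2175]
tcp_rot: [0.213, 3.109, 0.01]
wrist_force: [-0.1, -0.0, -4.6]
opening: 0.128
t 41.0 p [0.518  0.1403 0.2175] rot [0.213 3.109 0.01 ] F [-0.1 -0.  -4.6] op 0.128
yaw now 172.15 spin -0.0071 tx,ty,tz [-0.0046 -0.0025  0.0676] j6 -1.17 tilt 0.0259
```

```bash
python3 -m inch '[{"fingers":0,"tx":-0.0045,"ty":-0.0025,"tz":0.015,"spin":-0.007},{"fingers":0,"tx":0,"ty":0,"tz":0.025,"spin":0},{"fingers":0,"tx":0,"ty":0,"tz":0.02,"spin":0},{"fingers":0,"tx":0,"ty":0,"tz":0.005,"spin":0},{"fingers":0,"tx":0,"ty":0,"tz":0.002,"spin":0},{"fingers":0,"tx":0,"ty":0,"tz":0.001,"spin":0},{"fingers":0,"tx":0,"ty":0,"tz":0.001,"spin":0}]'
python3 - <<'E'
from h import *
go(.524,.1375,.1385,172.55)
E
```

```text
time: 41.58
position: [0.5244, 0.1341, 0.15]
tcp_rot: [0.203, 3.108, 0.008]
wrist_force: [-0.8, 0.1, -3.2]
opening: 0.129
t 41.58 p [0.5244 0.1341 0.15  ] rot [0.203 3.108 0.008] F [-0.8  0.1 -3.2] op 0.129
yaw now 172.53 spin -0.0003 tx,ty,tz [0.0012 0.0032 0.0115] j6 -1.19 tilt 0.0279
```

```bash
python3 -m inch '[{"fingers":0,"tx":0.001,"ty":0.0025,"tz":0.004,"spin":0},{"fingers":0,"tx":0,"ty":0,"tz":0.003,"spin":0},{"fingers":0,"tx":0,"ty":0,"tz":0.002,"spin":0},{"fingers":0,"tx":0,"ty":0,"tz":0.001,"spin":0}]'
python3 - <<'E'
from h import *
go(.524,.1375,.1385,172.55)
s=r.get_state(); z=s['position'][2]-.0435
def sil(n,l,z):
    r.grab_frame(n)
    d=r.silhouettes(n,l)[0]; m=d['pixels'].astype(np.uint8); cs=max(cv2.findContours(m,cv2.RETR_EXTERNAL,cv2.CHAIN_APPROX_NONE)[0],key=len).reshape(-1,2)
    rc=cv2.minAreaRect(np.array([back(n,p,z)[:2] for p in cs],np.float32)*1000); print(n,l,round(d['score'],2),np.round(rc[0],1),np.round(rc[1],1),round(rc[2],1))
sil('top','cover',z+.005); sil('scene','cover',z+.005)
save('scene','k.png',(310,170,500,320),4)
E
```

```text
time: 41.92
position: [0.5256, 0.1368, 0.1421]
tcp_rot: [0.204, 3.103, 0.01]
wrist_force: [0.1, 0.3, -5.1]
opening: 0.124
t 41.92 p [0.5256 0.1368 0.1421] rot [0.204 3.103 0.01 ] F [ 0.1  0.3 -5.1] op 0.124
yaw now 172.48 spin -0.0012 tx,ty,tz [0.0018 0.0004 0.0035] j6 -1.18 tilt 0.0324
top cover 0.87 [519.3  72. ] [ 84.4 139.7] 82.9
scene cover 0.87 [527.4 137.3] [217.7 145.2] 83.6
```

View pics/k.png

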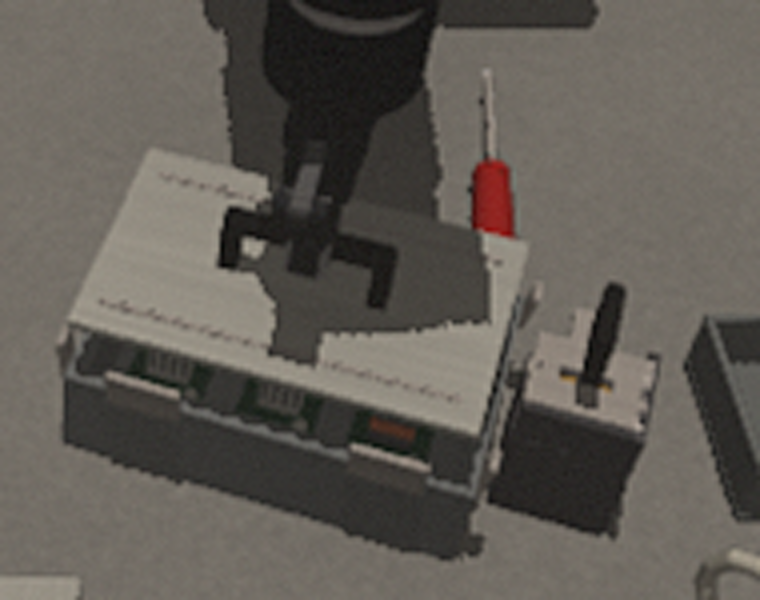

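```bash
python3 - <<'E'
from h import *
P=np.array([back('scene',p,.06)[:2] for p in ((326.5,263),(429.5,294.2))]); d=P[1]-P[0]; print(P,np.linalg.norm(d),np.degrees(np.arctan2(d[1],d[0]))-90)
c,s=np.cos(-.13),np.sin(-.13); print('seat',P.mean(0)-.072*np.array([c,s]))
# cover front corners at hover, z≈0.1036 (top) : crop (70,322),(475,437)
Q=np.array([back('scene',(310+u/4,170+v/4),.1036)[:2] for u,v in((68,322),(477,437))]); print(Q,np.linalg.norm(Q[1]-Q[0]),'cover',Q.mean(0)-.0685*np.array([c,s]))
E
```

```text
[[0.58141322 0.02350743]
 [0.61216951 0.24223821]] 0.22088255045937952 -8.004027230157675
seat [0.52539891 0.14220648]
[[0.58335468 0.02421173]
 [0.6091081  0.23334789]] 0.21071585208935087 cover [0.5283094  0.13765975]
```

```bash
python3 -m inch '[{"fingers":0,"tx":0.002,"ty":0.0013,"tz":0.003,"spin":0},{"fingers":0,"tx":0,"ty":0,"tz":0.004,"spin":0},{"fingers":0,"tx":0,"ty":0,"tz":0.004,"spin":0},{"fingers":0,"tx":0,"ty":0,"tz":0.002,"spin":0},{"fingers":0,"tx":0,"ty":0,"tz":0.001,"spin":0}]'
python3 - <<'E'
from h import *
go(.5237,.1385,.1105,172.55)
E
```

```text
time: 42.58
position: [0.5241, 0.1387, 0.1269]
tcp_rot: [0.203, 3.103, 0.01]
wrist_force: [0.6, -0.8, -4.7]
opening: 0.127
t 42.58 p [0.5241 0.1387 0.1269] rot [0.203 3.103 0.01 ] F [ 0.6 -0.8 -4.7] op 0.127
yaw now 172.49 spin -0.0010 tx,ty,tz [ 0.0009 -0.0004  0.0164] j6 -1.18 tilt 0.0327
```

```bash
python3 -m inch '[{"fingers":0,"tx":0.0005,"ty":0,"tz":0.003,"spin":0},{"fingers":0,"tx":0,"ty":0,"tz":0.003,"spin":0},{"fingers":0,"tx":0,"ty":0,"tz":0.002,"spin":0},{"fingers":0,"tx":0,"ty":0,"tz":0.001,"spin":0}]'
python3 -c "
from h import *
go(.5237,.1385,.1105,172.55)"
python3 -m inch '[{"fingers":0,"tx":0,"ty":0,"tz":0.002,"spin":0},{"fingers":0,"tx":0,"ty":0,"tz":0.002,"spin":0},{"fingers":0,"tx":0,"ty":0,"tz":0.001,"spin":0}]'
python3 -c "
from h import *
go(.5237,.1385,.1105,172.55)"
```

```text
time: 42.92
position: [0.5237, 0.1388, 0.1166]
tcp_rot: [0.203, 3.104, 0.01]
wrist_force: [-0.2, 0.1, -3.9]
opening: 0.122
t 42.92 p [0.5237 0.1388 0.1166] rot [0.203 3.104 0.01 ] F [-0.2  0.1 -3.9] op 0.122
yaw now 172.49 spin -0.0011 tx,ty,tz [ 0.0002 -0.0003  0.0061] j6 -1.18 tilt 0.0320
time: 43.17
position: [0.5241, 0.1388, 0.1111]
tcp_rot: [0.203, 3.103, 0.01]
wrist_force: [0.9, 1.0, -2.0]
opening: 0.123
t 43.17 p [0.5241 0.1388 0.1111] rot [0.203 3.103 0.01 ] F [ 0.9  1.  -2. ] op 0.123
yaw now 172.49 spin -0.0011 tx,ty,tz [ 0.0004 -0.0004  0.0006] j6 -1.18 tilt 0.0323
```

```bash
python3 -m inch '[{"fingers":0,"tx":0,"ty":0,"tz":0.002,"spin":0},{"fingers":0,"tx":0,"ty":0,"tz":0.002,"spin":0},{"fingers":0,"tx":0,"ty":0,"tz":0.002,"spin":0}]'
python3 q.py
python3 -m inch '[{"fingers":0,"tx":0,"ty":0,"tz":0.002,"spin":0},{"fingers":0,"tx":0,"ty":0,"tz":0.002,"spin":0}]'
python3 q.py
```

```text
time: 43.42
position: [0.5246, 0.1387, 0.107]
tcp_rot: [0.204, 3.101, 0.01]
wrist_force: [-4.0, -0.4, 8.7]
opening: 0.127
q [ 0.2609  0.3354 -0.271   0.9305 -0.0046 -1.1788] v [-0.001  0.011 -0.028 -0.045 -0.003  0.002] tau [  0.  -53.4  30.9  -2.4  -0.   -0. ]
t 43.42 p [0.5246 0.1387 0.107 ] rot [0.204 3.101 0.01 ] F [-4.  -0.4  8.7] op 0.127
time: 43.58
position: [0.5245, 0.1386, 0.1047]
tcp_rot: [0.204, 3.1, 0.011]
wrist_force: [-3.8, -0.9, 9.0]
opening: 0.127
q [ 0.2607  0.3366 -0.2758  0.9232 -0.0047 -1.1788] v [ 0.001  0.007 -0.028 -0.044 -0.    -0.001] tau [ -0.  -53.6  30.7  -2.3  -0.1  -0. ]
t 43.58 p [0.5245 0.1386 0.1047] rot [0.204 3.1   0.011] F [-3.8 -0.9  9. ] op 0.127
```

```bash
python3 -m inch '[{"fingers":0,"tx":0,"ty":0,"tz":0.002,"spin":0},{"fingers":0,"tx":0,"ty":0,"tz":0.002,"spin":0}]'
python3 q.py
python3 -m inch '[{"fingers":0,"tx":0,"ty":0,"tz":0.0025,"spin":0},{"fingers":0,"tx":0,"ty":0,"tz":0.0025,"spin":0}]'
python3 q.py
```

```text
time: 43.75
position: [0.5246, 0.139, 0.1031]
tcp_rot: [0.204, 3.098, 0.013]
wrist_force: [-10.4, -2.4, 27.6]
opening: 0.126
q [ 0.2609  0.3371 -0.2799  0.9166 -0.0038 -1.1787] v [ 0.001 -0.01  -0.018 -0.024 -0.     0.001] tau [ -0.6 -45.8  28.2  -4.2  -0.1  -0. ]
t 43.75 p [0.5246 0.139  0.1031] rot [0.204 3.098 0.013] F [-10.4  -2.4  27.6] op 0.126
time: 43.92
position: [0.5246, 0.139, 0.1032]
tcp_rot: [0.203, 3.095, 0.014]
wrist_force: [-11.6, -2.3, 28.0]
opening: 0.125
q [ 0.261   0.3349 -0.2834  0.9118 -0.004  -1.1787] v [-0.    -0.012 -0.023 -0.029 -0.     0.001] tau [ -0.3 -43.9  28.7  -5.2   0.   -0. ]
t 43.92 p [0.5246 0.139  0.1032] rot [0.203 3.095 0.014] F [-11.6  -2.3  28. ] op 0.125
```

```bash
python3 -m inch '[{"fingers":0,"tx":0,"ty":0,"tz":-0.001,"spin":0},{"fingers":0.2,"tx":0,"ty":0,"tz":0,"spin":0},{"fingers":0.4,"tx":0,"ty":0,"tz":0,"spin":0},{"fingers":0.5,"tx":0,"ty":0,"tz":0,"spin":0},{"fingers":0.5,"tx":0,"ty":0,"tz":0,"spin":0},{"fingers":0.5,"tx":0,"ty":0,"tz":-0.015,"spin":0},{"fingers":0.4,"tx":0,"ty":0,"tz":-0.025,"spin":0},{"fingers":0.2,"tx":0,"ty":0,"tz":-0.015,"spin":0},{"fingers":0,"tx":0,"ty":0,"tz":0,"spin":0},{"fingers":0,"tx":0,"ty":0,"tz":0,"spin":0},{"fingers":0,"tx":0,"ty":0,"tz":0,"spin":0},{"fingers":0,"tx":0,"ty":0,"tz":0,"spin":0}]'
python3 - <<'E'
from h import *
go(.524,.1385,.125,172.55)
save('scene','l.png',(310,170,500,320),4)
E
```

```text
time: 44.92
position: [0.5234, 0.1388, 0.1602]
tcp_rot: [0.203, 3.093, 0.015]
wrist_force: [-0.3, -0.4, 0.5]
opening: 0.0
t 44.92 p [0.5234 0.1388 0.1602] rot [0.203 3.093 0.015] F [-0.3 -0.4  0.5] op 0.0
yaw now 172.47 spin -0.0015 tx,ty,tz [ 0.0008 -0.0007  0.0351] j6 -1.18 tilt 0.0429
```

View pics/l.png

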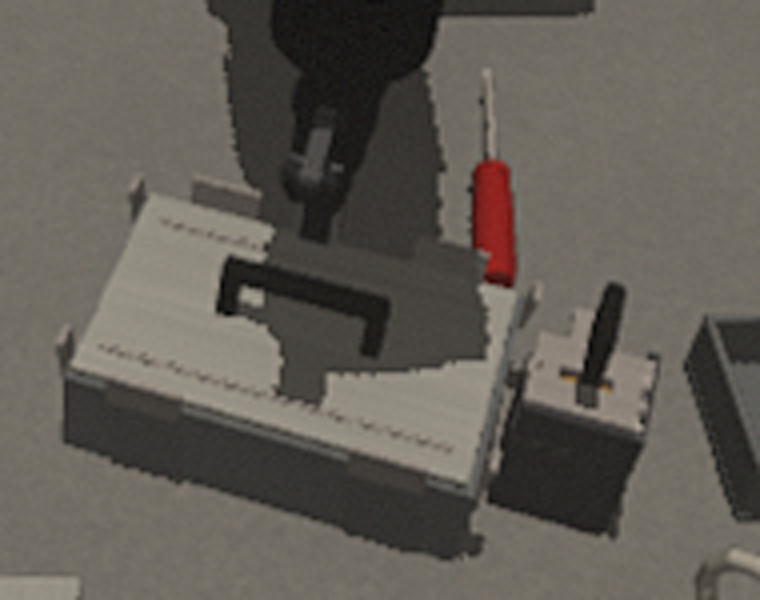

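```bash
python3 -m inch '[{"fingers":0,"tx":0.0,"ty":0,"tz":0.01,"spin":0},{"fingers":0,"tx":0,"ty":0,"tz":0.009,"spin":0},{"fingers":0,"tx":0,"ty":0,"tz":0.005,"spin":0},{"fingers":0,"tx":0,"ty":0,"tz":0.002,"spin":0},{"fingers":0,"tx":0,"ty":0,"tz":0.001,"spin":0}]'
python3 q.py
```

```text
time: 45.38
position: [0.5231, 0.1386, 0.1285]
tcp_rot: [0.204, 3.098, 0.013]
wrist_force: [-0.7, -0.4, 0.9]
opening: 0.002
q [ 0.2611  0.3118 -0.245   0.9763 -0.0041 -1.1785] v [ 0.001  0.02  -0.028 -0.035  0.    -0.001] tau [  0.  -56.3  31.4  -0.5  -0.   -0. ]
t 45.38 p [0.5231 0.1386 0.1285] rot [0.204 3.098 0.013] F [-0.7 -0.4  0.9] op 0.002
```

```bash
python3 -m inch '[{"fingers":0,"tx":0,"ty":0,"tz":0.002,"spin":0},{"fingers":0,"tx":0,"ty":0,"tz":0.002,"spin":0}]'
python3 q.py
```

```text
time: 45.55
position: [0.5232, 0.1386, 0.1249]
tcp_rot: [0.204, 3.098, 0.013]
wrist_force: [-11.9, -3.0, 37.2]
opening: -0.002
q [ 0.2611  0.3151 -0.2504  0.9676 -0.0041 -1.1786] v [ 0.001 -0.008 -0.014 -0.017 -0.001  0.001] tau [  0.  -37.9  25.7  -5.3   0.1  -0. ]
t 45.55 p [0.5232 0.1386 0.1249] rot [0.204 3.098 0.013] F [-11.9  -3.   37.2] op -0.002
```

```bash
python3 -m inch '[{"fingers":0,"tx":0,"ty":0,"tz":-0.01,"spin":0},{"fingers":0,"tx":0,"ty":0,"tz":-0.03,"spin":0},{"fingers":0,"tx":0,"ty":0,"tz":-0.035,"spin":0},{"fingers":0.5,"tx":0,"ty":0,"tz":-0.03,"spin":0},{"fingers":0.5,"tx":0,"ty":0,"tz":-0.01,"spin":0.11},{"fingers":0.5,"tx":0,"ty":0,"tz":0,"spin":0.11},{"fingers":0.5,"tx":0,"ty":0,"tz":0,"spin":0.11},{"fingers":0.5,"tx":0,"ty":0,"tz":0,"spin":0.11},{"fingers":0.5,"tx":0,"ty":0,"tz":0,"spin":0.11},{"fingers":0.5,"tx":0,"ty":0,"tz":0,"spin":0.11},{"fingers":0.5,"tx":0,"ty":0,"tz":0,"spin":0.11},{"fingers":0.5,"tx":0,"ty":0,"tz":0,"spin":0.11},{"fingers":0.5,"tx":0,"ty":0,"tz":0,"spin":0.11},{"fingers":0.5,"tx":0,"ty":0,"tz":0,"spin":0.11},{"fingers":0.5,"tx":0,"ty":0,"tz":0,"spin":0.11},{"fingers":0.5,"tx":0,"ty":0,"tz":0,"spin":0.11},{"fingers":0.5,"tx":0,"ty":0,"tz":0,"spin":0.11},{"fingers":0.5,"tx":0,"ty":0,"tz":0,"spin":0.04}]'
python3 - <<'E'
from h import *
go(.543,.285,.2,86.6)
E
```

```text
time: 47.05
position: [0.5201, 0.1383, 0.2505]
tcp_rot: [2.313, 2.087, 0.063]
wrist_force: [-0.0, -0.2, 0.0]
opening: 0.497
t 47.05 p [0.5201 0.1383 0.2505] rot [2.313 2.087 0.063] F [-0.  -0.2  0. ] op 0.497
yaw now 84.14 spin -0.0429 tx,ty,tz [0.1472 0.0117 0.0528] j6 0.36 tilt 0.0480
```

```bash
python3 -m inch '[{"fingers":0.5,"tx":0.015,"ty":-0.035,"tz":0,"spin":-0.04},{"fingers":0.5,"tx":0.02,"ty":-0.035,"tz":0,"spin":0},{"fingers":0.5,"tx":0.02,"ty":-0.035,"tz":0,"spin":0}]' | head -2; python3 -c "
from h import *
go(.543,.285,.2,86.6)"
python3 -m inch '[{"fingers":0.5,"tx":0.02,"ty":0,"tz":0,"spin":0},{"fingers":0.5,"tx":0.02,"ty":0,"tz":0,"spin":0},{"fingers":0.5,"tx":0,"ty":0,"tz":0,"spin":0}]' | head -2; python3 -c "
from h import *
go(.543,.285,.2,86.6)"
python3 -m inch '[{"fingers":0.5,"tx":0.01,"ty":0.012,"tz":0,"spin":0},{"fingers":0.5,"tx":0.01,"ty":0.012,"tz":0,"spin":0},{"fingers":0.5,"tx":0.01,"ty":0.012,"tz":0,"spin":0}]' | head -2; python3 -c "
from h import *
go(.543,.285,.2,86.6)"
```

```text
time: 47.3
position: [0.4232, 0.2002, 0.2455]
t 47.3 p [0.4232 0.2002 0.2455] rot [2.279 2.119 0.066] F [0.7 1.2 1.2] op 0.503
yaw now 85.85 spin -0.0132 tx,ty,tz [0.0912 0.1121 0.0522] j6 0.52 tilt 0.0515
time: 47.55
position: [0.4192, 0.2432, 0.2469]
t 47.55 p [0.4192 0.2432 0.2469] rot [2.277 2.124 0.067] F [-1.  -0.5 -0.2] op 0.497
yaw now 86.04 spin -0.0098 tx,ty,tz [0.0485 0.1187 0.0534] j6 0.61 tilt 0.0508
time: 47.8
position: [0.4555, 0.2708, 0.2503]
t 47.8 p [0.4555 0.2708 0.2503] rot [2.273 2.127 0.067] F [-0.1 -0.2 -0.3] op 0.501
yaw now 86.23 spin -0.0065 tx,ty,tz [0.0187 0.0839 0.0548] j6 0.61 tilt 0.0513
```

```bash
T='from h import *
s=r.get_state();print(np.round(s["position"],4),np.round(R.from_rotvec(s["tcp_rot"]).as_matrix()[:2,2],4),np.round(s["qvel"][1:4],3))'
python3 -c "$T"
python3 -m inch '[{"fingers":0.5,"tx":0,"ty":0,"tz":-0.04,"spin":0},{"fingers":0.5,"tx":0,"ty":0,"tz":-0.04,"spin":0}]' >/dev/null; python3 -c "$T"
python3 -m inch '[{"fingers":0.5,"tx":0,"ty":0,"tz":0,"spin":0},{"fingers":0.5,"tx":0,"ty":0,"tz":0,"spin":0},{"fingers":0.5,"tx":0,"ty":0,"tz":0,"spin":0}]' >/dev/null; python3 -c "$T"
python3 -m inch '[{"fingers":0.5,"tx":0,"ty":0.02,"tz":0.01,"spin":0},{"fingers":0.5,"tx":0,"ty":0.02,"tz":0.01,"spin":0},{"fingers":0.5,"tx":0,"ty":0.02,"tz":0.01,"spin":0}]' >/dev/null; python3 -c "$T"
python3 -m inch '[{"fingers":0.5,"tx":0,"ty":0,"tz":0,"spin":0},{"fingers":0.5,"tx":0,"ty":0,"tz":0,"spin":0},{"fingers":0.5,"tx":0,"ty":0,"tz":0,"spin":0}]' >/dev/null; python3 -c "$T"
```

```text
[0.4555 0.2708 0.2503] [0.0504 0.0094] [0.318 0.447 0.117]
[0.4515 0.2695 0.3246] [0.0403 0.0029] [-0.023  1.08   1.17 ]
[0.4542 0.2697 0.3323] [0.0499 0.0081] [ 0.002 -0.008 -0.003]
[0.5146 0.2654 0.3061] [0.0519 0.0099] [ 0.392  0.241 -0.151]
[0.5161 0.2633 0.3004] [0.0457 0.0059] [ 0.    -0.015  0.003]
```

```bash
T='from h import *
s=r.get_state();print(np.round(s["position"],4),np.round(R.from_rotvec(s["tcp_rot"]).as_matrix()[:2,2],4),np.round(s["qvel"][1:4],3))'
python3 -m inch '[{"fingers":0.5,"tx":0,"ty":-0.006,"tz":0,"spin":0},{"fingers":0.5,"tx":0,"ty":-0.012,"tz":0,"spin":0},{"fingers":0.5,"tx":0,"ty":-0.015,"tz":0,"spin":0},{"fingers":0.5,"tx":0,"ty":-0.015,"tz":0,"spin":0},{"fingers":0.5,"tx":0,"ty":-0.015,"tz":0,"spin":0},{"fingers":0.5,"tx":0,"ty":-0.015,"tz":0,"spin":0},{"fingers":0.5,"tx":0,"ty":-0.012,"tz":0,"spin":0},{"fingers":0.5,"tx":0,"ty":-0.006,"tz":0,"spin":0},{"fingers":0.5,"tx":0,"ty":-0.003,"tz":0,"spin":0},{"fingers":0.5,"tx":0,"ty":0,"tz":0,"spin":0}]' >/dev/null; python3 -c "$T"
python3 -m inch '[{"fingers":0.5,"tx":0,"ty":0.04,"tz":0,"spin":0},{"fingers":0.5,"tx":0,"ty":0.04,"tz":0,"spin":0},{"fingers":0.5,"tx":0,"ty":0.02,"tz":0,"spin":0}]' >/dev/null; python3 -c "$T"
python3 -m inch '[{"fingers":0.5,"tx":0,"ty":0,"tz":0,"spin":0},{"fingers":0.5,"tx":0,"ty":0,"tz":0,"spin":0},{"fingers":0.5,"tx":0,"ty":0,"tz":0,"spin":0}]' >/dev/null; python3 -c "$T"
```

```text
[0.4047 0.2691 0.2973] [0.0462 0.0074] [-0.01  -0.001 -0.002]
[0.5038 0.263  0.3034] [0.0471 0.0087] [0.345 0.508 0.164]
[0.5089 0.2623 0.3015] [0.0468 0.0077] [ 0.006 -0.     0.006]
```

```bash
python3 - <<'E'
from h import *
go(.5425,.285,.18,86.6)
E
python3 -m inch '[{"fingers":0.5,"tx":0.012,"ty":0.015,"tz":0.015,"spin":0},{"fingers":0.5,"tx":0.01,"ty":0.015,"tz":0.03,"spin":0},{"fingers":0.5,"tx":0,"ty":0,"tz":0.035,"spin":0},{"fingers":0.5,"tx":0,"ty":0,"tz":0.025,"spin":0},{"fingers":0.5,"tx":0,"ty":0,"tz":0.01,"spin":0},{"fingers":0.5,"tx":0,"ty":0,"tz":0.003,"spin":0},{"fingers":0.5,"tx":0,"ty":0,"tz":0.001,"spin":0},{"fingers":0.5,"tx":0,"ty":0,"tz":0.001,"spin":0}]'
python3 - <<'E'
from h import *
go(.5425,.285,.128,86.6)
E
```

```text
t 50.05 p [0.5089 0.2623 0.3015] rot [2.27  2.133 0.061] F [-0.9  0.4 -0.7] op 0.5
yaw now 86.45 spin -0.0026 tx,ty,tz [0.0234 0.0266 0.1231] j6 0.55 tilt 0.0474
time: 50.72
position: [0.5417, 0.2855, 0.182]
tcp_rot: [2.266, 2.136, 0.066]
wrist_force: [0.7, -0.7, 0.1]
opening: 0.506
t 50.72 p [0.5417 0.2855 0.182 ] rot [2.266 2.136 0.066] F [ 0.7 -0.7  0.1] op 0.506
yaw now 86.64 spin 0.0007 tx,ty,tz [-0.0012 -0.0018  0.0539] j6 0.55 tilt 0.0502
```

```bash
python3 -m inch '[{"fingers":0.5,"tx":-0.001,"ty":-0.002,"tz":0.012,"spin":0},{"fingers":0.5,"tx":0,"ty":0,"tz":0.018,"spin":0},{"fingers":0.5,"tx":0,"ty":0,"tz":0.012,"spin":0},{"fingers":0.5,"tx":0,"ty":0,"tz":0.006,"spin":0},{"fingers":0.5,"tx":0,"ty":0,"tz":0.003,"spin":0},{"fingers":0.5,"tx":0,"ty":0,"tz":0.001,"spin":0},{"fingers":0.5,"tx":0,"ty":0,"tz":0.001,"spin":0}]'
python3 - <<'E'
from h import *
go(.5425,.285,.128,86.6)
E
```

```text
time: 51.3
position: [0.5446, 0.2879, 0.1367]
tcp_rot: [2.262, 2.135, 0.087]
wrist_force: [0.5, -0.4, 0.5]
opening: 0.503
t 51.3 p [0.5446 0.2879 0.1367] rot [2.262 2.135 0.087] F [ 0.5 -0.4  0.5] op 0.503
yaw now 86.73 spin 0.0023 tx,ty,tz [-0.0032 -0.0024  0.0085] j6 0.55 tilt 0.0637
```

```bash
T='from h import *
s=r.get_state();print(np.round(s["position"],4),np.round(R.from_rotvec(s["tcp_rot"]).as_matrix()[:2,2],4),np.round(s["qvel"][1:4],3))'
python3 -m inch '[{"fingers":0.5,"tx":0,"ty":0,"tz":-0.03,"spin":0},{"fingers":0.5,"tx":0,"ty":0,"tz":-0.04,"spin":0},{"fingers":0.5,"tx":0,"ty":0,"tz":-0.03,"spin":0},{"fingers":0.5,"tx":0,"ty":0,"tz":-0.02,"spin":0},{"fingers":0.5,"tx":0,"ty":0,"tz":-0.01,"spin":0}]' >/dev/null; python3 -c "$T"
python3 -m inch '[{"fingers":0.5,"tx":0,"ty":0,"tz":0,"spin":0},{"fingers":0.5,"tx":0,"ty":0,"tz":0,"spin":0},{"fingers":0.5,"tx":0,"ty":0,"tz":0,"spin":0},{"fingers":0.5,"tx":0,"ty":0,"tz":0,"spin":0}]' >/dev/null; python3 -c "$T"
python3 -m inch '[{"fingers":0.5,"tx":0,"ty":0,"tz":0.004,"spin":0},{"fingers":0.5,"tx":0,"ty":0,"tz":0.006,"spin":0},{"fingers":0.5,"tx":0,"ty":0,"tz":0.008,"spin":0},{"fingers":0.5,"tx":0,"ty":0,"tz":0.008,"spin":0},{"fingers":0.5,"tx":0,"ty":0,"tz":0.008,"spin":0},{"fingers":0.5,"tx":0,"ty":0,"tz":0.008,"spin":0},{"fingers":0.5,"tx":0,"ty":0,"tz":0.008,"spin":0},{"fingers":0.5,"tx":0,"ty":0,"tz":0.004,"spin":0}]' >/dev/null; python3 -c "$T"
```

```text
[0.5351 0.285  0.272 ] [0.0588 0.0153] [-0.052  0.275  0.306]
[0.5362 0.2857 0.2765] [0.0658 0.019 ] [ 0.002 -0.012 -0.008]
[0.5382 0.2857 0.2119] [0.0587 0.0152] [ 0.029 -0.096 -0.122]
```

```bash
T='from h import *
s=r.get_state();print(np.round(s["position"],4),np.round(R.from_rotvec(s["tcp_rot"]).as_matrix()[:2,2],4),np.round(s["qvel"][1:4],3))'
python3 -m inch '[{"fingers":0.5,"tx":0,"ty":0,"tz":0.008,"spin":0},{"fingers":0.5,"tx":0,"ty":0,"tz":0.008,"spin":0},{"fingers":0.5,"tx":0,"ty":0,"tz":0.008,"spin":0},{"fingers":0.5,"tx":0,"ty":0,"tz":0.008,"spin":0}]' >/dev/null; python3 -c "$T"
python3 -m inch '[{"fingers":0.5,"tx":0,"ty":0,"tz":0.006,"spin":0},{"fingers":0.5,"tx":0,"ty":0,"tz":0.005,"spin":0},{"fingers":0.5,"tx":0,"ty":0,"tz":0.004,"spin":0},{"fingers":0.5,"tx":0,"ty":0,"tz":0.003,"spin":0},{"fingers":0.5,"tx":0,"ty":0,"tz":0.002,"spin":0},{"fingers":0.5,"tx":0,"ty":0,"tz":0.002,"spin":0},{"fingers":0.5,"tx":0,"ty":0,"tz":0.001,"spin":0}]' >/dev/null; python3 -c "$T"; python3 -c "
from h import *
go(.5425,.285,.128,86.6)"
```

```text
[0.5405 0.2864 0.1772] [0.0594 0.0156] [ 0.067 -0.172 -0.245]
[0.5417 0.2865 0.1501] [0.0581 0.0149] [ 0.008 -0.015 -0.028]
t 53.63 p [0.5417 0.2865 0.1501] rot [2.263 2.136 0.082] F [-0.6 -0.2 -0.2] op 0.498
yaw now 86.71 spin 0.0019 tx,ty,tz [-0.0019 -0.0004  0.0221] j6 0.55 tilt 0.0599
```

```bash
python3 -m inch '[{"fingers":0.5,"tx":-0.002,"ty":0,"tz":0.005,"spin":0},{"fingers":0.5,"tx":0,"ty":0,"tz":0.006,"spin":0},{"fingers":0.5,"tx":0,"ty":0,"tz":0.005,"spin":0},{"fingers":0.5,"tx":0,"ty":0,"tz":0.003,"spin":0},{"fingers":0.5,"tx":0,"ty":0,"tz":0.001,"spin":0},{"fingers":0.5,"tx":0,"ty":0,"tz":0.001,"spin":0}]'
python3 - <<'E'
from h import *
go(.5425,.285,.128,86.6)
E
```

```text
time: 54.13
position: [0.5432, 0.2847, 0.1274]
tcp_rot: [2.263, 2.135, 0.083]
wrist_force: [-0.5, 0.3, -0.2]
opening: 0.506
t 54.13 p [0.5432 0.2847 0.1274] rot [2.263 2.135 0.083] F [-0.5  0.3 -0.2] op 0.506
yaw now 86.71 spin 0.0019 tx,ty,tz [ 0.0002 -0.0007 -0.0006] j6 0.55 tilt 0.0609
```

```bash
python3 -m inch '[{"fingers":0.3,"tx":0,"ty":-0.001,"tz":0,"spin":0},{"fingers":0.2,"tx":0,"ty":0,"tz":0,"spin":0},{"fingers":0,"tx":0,"ty":0,"tz":0,"spin":0},{"fingers":0,"tx":0,"ty":0,"tz":0,"spin":0},{"fingers":0,"tx":0,"ty":0,"tz":0,"spin":0},{"fingers":0,"tx":0,"ty":0,"tz":0,"spin":0}]'
python3 -c "
from h import *
go(.5425,.285,.128,86.6)"
python3 -m inch '[{"fingers":0,"tx":0,"ty":0,"tz":0,"spin":-0.06},{"fingers":0,"tx":0,"ty":0,"tz":0,"spin":-0.06},{"fingers":0,"tx":0,"ty":0,"tz":0,"spin":-0.06},{"fingers":0,"tx":0,"ty":0,"tz":0,"spin":-0.06}]'
python3 -c "
from h import *
go(.5425,.285,.128,86.6);print(r.get_state()['ft_torque'])"
```

```text
time: 54.63
position: [0.5422, 0.2851, 0.1276]
tcp_rot: [2.263, 2.135, 0.084]
wrist_force: [-0.1, 0.9, -0.6]
opening: 0.109
t 54.63 p [0.5422 0.2851 0.1276] rot [2.263 2.135 0.084] F [-0.1  0.9 -0.6] op 0.109
yaw now 86.72 spin 0.0021 tx,ty,tz [-0.      0.0003 -0.0004] j6 0.55 tilt 0.0614
time: 54.97
position: [0.5423, 0.2851, 0.1277]
tcp_rot: [1.978, 2.393, 0.078]
wrist_force: [0.3, 0.2, -0.4]
opening: 0.105
t 54.97 p [0.5423 0.2851 0.1277] rot [1.978 2.393 0.078] F [ 0.3  0.2 -0.4] op 0.105
yaw now 100.88 spin 0.2491 tx,ty,tz [-0.0001  0.0003 -0.0003] j6 0.30 tilt 0.0616
[ 0.13251567  0.05238548 -0.05194619]
```

```bash
python3 -m inch '[{"fingers":0,"tx":0,"ty":0,"tz":0,"spin":-0.09},{"fingers":0,"tx":0,"ty":0,"tz":0,"spin":-0.09},{"fingers":0,"tx":0,"ty":0,"tz":0,"spin":-0.09},{"fingers":0,"tx":0,"ty":0,"tz":0,"spin":-0.09},{"fingers":0,"tx":0,"ty":0,"tz":0,"spin":-0.09},{"fingers":0,"tx":0,"ty":0,"tz":0,"spin":-0.09},{"fingers":0,"tx":0,"ty":0,"tz":0,"spin":-0.09}]'
python3 -c "
from h import *
go(.5425,.285,.128,172.5);print(r.get_state()['ft_torque'])"
```

```text
time: 55.55
position: [0.5419, 0.2856, 0.1277]
tcp_rot: [1.091, 2.893, 0.057]
wrist_force: [-0.6, 0.2, -1.1]
opening: 0.108
t 55.55 p [0.5419 0.2856 0.1277] rot [1.091 2.893 0.057] F [-0.6  0.2 -1.1] op 0.108
yaw now 138.62 spin -0.5912 tx,ty,tz [-0.0006 -0.0005 -0.0003] j6 -0.36 tilt 0.0611
[ 0.13380111  0.14739754 -0.09800826]
```

```bash
python3 -m inch '[{"fingers":0,"tx":0,"ty":0,"tz":0,"spin":-0.09},{"fingers":0,"tx":0,"ty":0,"tz":0,"spin":-0.09},{"fingers":0,"tx":0,"ty":0,"tz":0,"spin":-0.09},{"fingers":0,"tx":0,"ty":0,"tz":0,"spin":-0.09},{"fingers":0,"tx":0,"ty":0,"tz":0,"spin":-0.09},{"fingers":0,"tx":0,"ty":0,"tz":0,"spin":-0.06},{"fingers":0,"tx":0,"ty":0,"tz":0,"spin":-0.05}]'
python3 -c "
from h import *
go(.5425,.285,.128,172.5);print(r.get_state()['ft_torque'])"
```

```text
time: 56.13
position: [0.5416, 0.2857, 0.1277]
tcp_rot: [0.201, 3.078, 0.033]
wrist_force: [0.1, 0.0, -1.5]
opening: 0.111
t 56.13 p [0.5416 0.2857 0.1277] rot [0.201 3.078 0.033] F [ 0.1  0.  -1.5] op 0.111
yaw now 172.51 spin 0.0001 tx,ty,tz [-0.001  -0.0006 -0.0003] j6 -0.95 tilt 0.0604
[ 0.10465205  0.05969449 -0.06634577]
```

```bash
python3 -m inch '[{"fingers":0,"tx":0,"ty":0,"tz":0,"spin":-0.04},{"fingers":0,"tx":0,"ty":0,"tz":0,"spin":-0.04}]'
python3 -c "
from h import *
go(.5425,.285,.128,172.5);print(r.get_state()['ft_torque'])"
python3 -m inch '[{"fingers":0,"tx":0,"ty":0,"tz":0,"spin":-0.03},{"fingers":0,"tx":0,"ty":0,"tz":0,"spin":-0.03}]'
python3 -c "
from h import *
go(.5425,.285,.128,172.5);print(r.get_state()['ft_torque'])"
```

```text
time: 56.3
position: [0.5416, 0.2857, 0.1276]
tcp_rot: [0.07, 3.083, 0.03]
wrist_force: [0.0, 1.1, -0.4]
opening: 0.106
t 56.3 p [0.5416 0.2857 0.1276] rot [0.07  3.083 0.03 ] F [ 0.   1.1 -0.4] op 0.106
yaw now 177.38 spin 0.0851 tx,ty,tz [-0.0011 -0.0006 -0.0003] j6 -1.04 tilt 0.0603
[ 0.14542755  0.12448602 -0.18210474]
time: 56.47
position: [0.5416, 0.2857, 0.1276]
tcp_rot: [-0.026, 3.084, 0.027]
wrist_force: [0.1, 1.2, -0.5]
opening: 0.111
t 56.47 p [0.5416 0.2857 0.1276] rot [-0.026  3.084  0.027] F [ 0.1  1.2 -0.5] op 0.111
yaw now -179.05 spin 0.1474 tx,ty,tz [-0.001  -0.0006 -0.0003] j6 -1.10 tilt 0.0602
[ 0.17800488  0.25972824 -0.95017088]
```

```bash
python3 -m inch '[{"fingers":0,"tx":0,"ty":0,"tz":0,"spin":0.02},{"fingers":0,"tx":0,"ty":0,"tz":0,"spin":0}]'
python3 -c "
from h import *
go(.5425,.285,.128,172.5);print(r.get_state()['ft_torque'])"
python3 -m inch '[{"fingers":0,"tx":0,"ty":0,"tz":-0.003,"spin":0},{"fingers":0,"tx":0,"ty":0,"tz":-0.004,"spin":0},{"fingers":0,"tx":0,"ty":0,"tz":-0.004,"spin":0}]'
python3 -c "
from h import *
go(.5425,.285,.128,172.5);print(r.get_state()['ft_torque'])"
```

```text
time: 56.63
position: [0.5416, 0.2859, 0.1276]
tcp_rot: [0.009, 3.084, 0.03]
wrist_force: [0.0, -0.1, -1.6]
opening: 0.108
t 56.63 p [0.5416 0.2859 0.1276] rot [0.009 3.084 0.03 ] F [ 0.  -0.1 -1.6] op 0.108
yaw now 179.64 spin 0.1247 tx,ty,tz [-0.0011 -0.0007 -0.0003] j6 -1.08 tilt 0.0602
[ 0.33069336  0.18717224 -0.5066667 ]
time: 56.88
position: [0.5411, 0.2847, 0.1311]
tcp_rot: [0.016, 3.089, 0.023]
wrist_force: [11.7, 6.7, -31.7]
opening: 0.111
t 56.88 p [0.5411 0.2847 0.1311] rot [0.016 3.089 0.023] F [ 11.7   6.7 -31.7] op 0.111
yaw now 179.37 spin 0.1200 tx,ty,tz [-0.0012  0.0004  0.0032] j6 -1.07 tilt 0.0542
[ 1.62156065 -2.24887031 -0.40592705]
```

```bash
python3 -m inch '[{"fingers":0,"tx":0,"ty":0,"tz":0.003,"spin":0.02},{"fingers":0,"tx":0,"ty":0,"tz":0,"spin":0.02},{"fingers":0,"tx":0,"ty":0,"tz":0,"spin":0.01},{"fingers":0,"tx":0,"ty":0,"tz":0,"spin":0}]'
python3 -c "
from h import *
go(.5425,.285,.128,172.5);print(r.get_state()['ft_torque'])"
```

```text
time: 57.22
position: [0.5417, 0.2854, 0.128]
tcp_rot: [0.101, 3.088, 0.026]
wrist_force: [0.2, 0.7, -2.0]
opening: 0.107
t 57.22 p [0.5417 0.2854 0.128 ] rot [0.101 3.088 0.026] F [ 0.2  0.7 -2. ] op 0.107
yaw now 176.21 spin 0.0647 tx,ty,tz [-0.0008 -0.0003 -0.    ] j6 -1.02 tilt 0.0542
[ 0.139195   -0.0598795  -0.02604824]
```

```bash
python3 -m inch '[{"fingers":0,"tx":0,"ty":0,"tz":-0.002,"spin":0},{"fingers":0,"tx":0,"ty":0,"tz":-0.002,"spin":0}]'
python3 -c "
from h import *
go(.5425,.285,.128,172.5);print(r.get_state()['ft_torque'])"
python3 -m inch '[{"fingers":0,"tx":0,"ty":0,"tz":-0.002,"spin":0},{"fingers":0,"tx":0,"ty":0,"tz":-0.002,"spin":0}]'
python3 -c "
from h import *
go(.5425,.285,.128,172.5);print(r.get_state()['ft_torque'])"
```

```text
time: 57.38
position: [0.5415, 0.2852, 0.1319]
tcp_rot: [0.101, 3.088, 0.025]
wrist_force: [2.1, 2.3, -3.0]
opening: 0.105
t 57.38 p [0.5415 0.2852 0.1319] rot [0.101 3.088 0.025] F [ 2.1  2.3 -3. ] op 0.105
yaw now 176.23 spin 0.0651 tx,ty,tz [-0.0008 -0.0001  0.0039] j6 -1.02 tilt 0.0542
[ 0.24347775 -0.24501438 -0.01985861]
time: 57.55
position: [0.5414, 0.2853, 0.1368]
tcp_rot: [0.1, 3.088, 0.026]
wrist_force: [0.1, 1.6, -0.9]
opening: 0.109
t 57.55 p [0.5414 0.2853 0.1368] rot [0.1   3.088 0.026] F [ 0.1  1.6 -0.9] op 0.109
yaw now 176.26 spin 0.0656 tx,ty,tz [-0.0007 -0.0003  0.0088] j6 -1.02 tilt 0.0548
[ 0.14793653 -0.08575368  0.00828049]
```

```bash
python3 -m inch '[{"fingers":0,"tx":0,"ty":0,"tz":-0.003,"spin":0},{"fingers":0,"tx":0,"ty":0,"tz":-0.003,"spin":0},{"fingers":0,"tx":0,"ty":0,"tz":-0.003,"spin":0}]'
python3 -c "
from h import *
go(.5425,.285,.128,172.5);print(r.get_state()['ft_torque'])"
python3 -m inch '[{"fingers":0,"tx":0,"ty":0,"tz":-0.004,"spin":0},{"fingers":0,"tx":0,"ty":0,"tz":-0.004,"spin":0},{"fingers":0,"tx":0,"ty":0,"tz":-0.004,"spin":0},{"fingers":0,"tx":0,"ty":0,"tz":-0.004,"spin":0}]'
python3 - <<'E'
from h import *
go(.482,.42,.2,172.5);print(r.get_state()['ft_torque'])
save('scene','m.png',(370,150,560,310),4)
E
```

```text
time: 57.8
position: [0.5408, 0.2851, 0.1475]
tcp_rot: [0.1, 3.087, 0.026]
wrist_force: [-0.3, 0.3, -0.7]
opening: 0.109
t 57.8 p [0.5408 0.2851 0.1475] rot [0.1   3.087 0.026] F [-0.3  0.3 -0.7] op 0.109
yaw now 176.28 spin 0.0660 tx,ty,tz [-0.0007 -0.0003  0.0195] j6 -1.02 tilt 0.0554
[-0.02761469  0.06450281  0.00557098]
time: 58.13
position: [0.5396, 0.2845, 0.1656]
tcp_rot: [0.1, 3.087, 0.026]
wrist_force: [0.7, 0.2, -0.5]
opening: 0.108
t 58.13 p [0.5396 0.2845 0.1656] rot [0.1   3.087 0.026] F [ 0.7  0.2 -0.5] op 0.108
yaw now 176.28 spin 0.0659 tx,ty,tz [ 0.073   0.1276 -0.0354] j6 -1.02 tilt 0.0555
[0.00110463 0.04958818 0.04847115]
```

View pics/m.png

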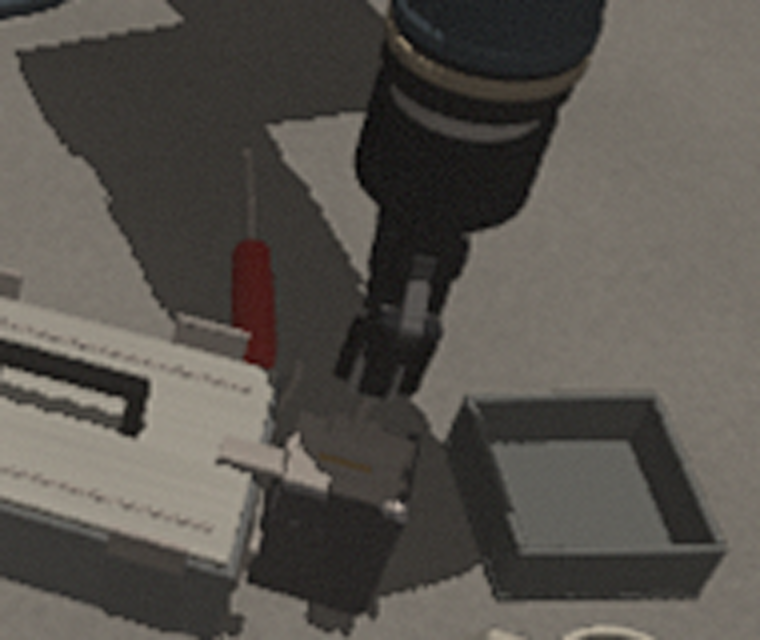

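```bash
python3 -c "
from h import *
print(back('top',(180.2,274.5),0),back('scene',(508.1,279.4),0)); print(proj('top',[[.485+a*.055,.424+b*.055,.045] for a,b in((1,1),(1,-1),(-1,-1),(-1,1))]))"
python3 -m inch '[{"fingers":0,"tx":0,"ty":0,"tz":-0.015,"spin":0},{"fingers":0,"tx":0,"ty":0,"tz":-0.015,"spin":0},{"fingers":0,"tx":0.008,"ty":0.012,"tz":-0.01,"spin":0},{"fingers":0,"tx":0.01,"ty":0.019,"tz":0,"spin":0},{"fingers":0,"tx":0.01,"ty":0.019,"tz":0,"spin":0},{"fingers":0,"tx":0.01,"ty":0.019,"tz":0,"spin":0},{"fingers":0,"tx":0.01,"ty":0.019,"tz":0,"spin":0},{"fingers":0,"tx":0.008,"ty":0.015,"tz":0,"spin":0},{"fingers":0,"tx":0.003,"ty":0.01,"tz":0,"spin":0},{"fingers":0,"tx":0,"ty":0,"tz":0,"spin":0}]'
python3 - <<'E'
from h import *
go(.485,.424,.075)
E
```

```text
[0.47292043 0.42855829 0.        ] [0.48727016 0.41962911 0.        ]
[[159.47919677 247.19409514]
 [199.5964487  248.30413457]
 [196.2874541  288.29380577]
 [155.5021818  287.15210345]]
time: 59.02
position: [0.4822, 0.408, 0.2096]
tcp_rot: [0.104, 3.085, 0.03]
wrist_force: [-0.7, -0.2, -0.5]
opening: 0.112
t 59.02 p [0.4822 0.408  0.2096] rot [0.104 3.085 0.03 ] F [-0.7 -0.2 -0.5] op 0.112
yaw now 176.12 spin 0.0000 tx,ty,tz [0.0056 0.0133 0.1348] j6 -0.79 tilt 0.0582
```

```bash
python3 -m inch '[{"fingers":0,"tx":0.004,"ty":0.013,"tz":0.015,"spin":0},{"fingers":0,"tx":0.001,"ty":0,"tz":0.025,"spin":0},{"fingers":0,"tx":0,"ty":0,"tz":0.025,"spin":0},{"fingers":0,"tx":0,"ty":0,"tz":0.02,"spin":0},{"fingers":0,"tx":0,"ty":0,"tz":0.01,"spin":0},{"fingers":0,"tx":0,"ty":0,"tz":0.005,"spin":0},{"fingers":0,"tx":0,"ty":0,"tz":0.002,"spin":0},{"fingers":0,"tx":0,"ty":0,"tz":0,"spin":0}]'
python3 - <<'E'
from h import *
go(.484,.424,.077)
save('scene','n.png',(400,150,580,310),4)
E
```

```text
time: 59.68
position: [0.4858, 0.4227, 0.1062]
tcp_rot: [0.104, 3.081, 0.031]
wrist_force: [-0.3, 0.3, -0.6]
opening: 0.109
t 59.68 p [0.4858 0.4227 0.1062] rot [0.104 3.081 0.031] F [-0.3  0.3 -0.6] op 0.109
yaw now 176.10 spin 0.0000 tx,ty,tz [0.0035 0.0005 0.0291] j6 -0.78 tilt 0.0616
```

View pics/n.png

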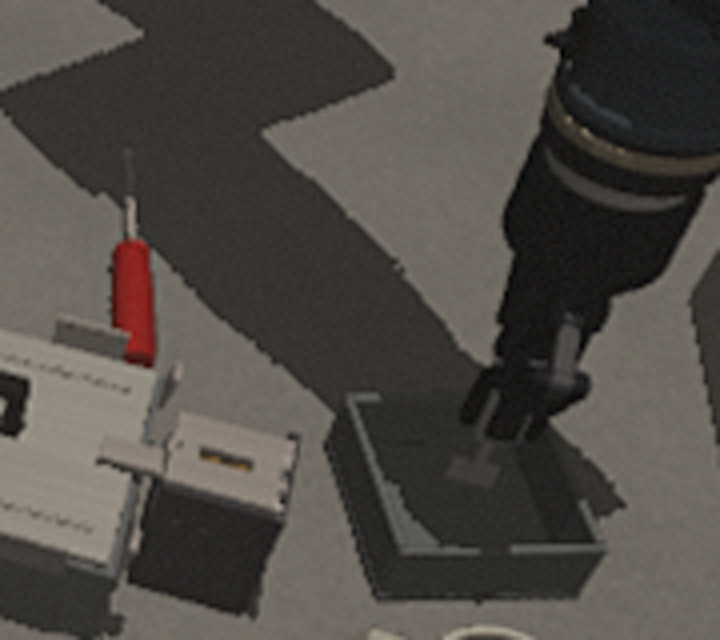

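```bash
python3 -m inch '[{"fingers":0,"tx":0.003,"ty":0,"tz":0.008,"spin":0},{"fingers":0,"tx":0,"ty":0,"tz":0.008,"spin":0},{"fingers":0,"tx":0,"ty":0,"tz":0.005,"spin":0},{"fingers":0,"tx":0,"ty":0,"tz":0.003,"spin":0},{"fingers":0,"tx":0,"ty":0,"tz":0.001,"spin":0}]'
python3 q.py
python3 -m inch '[{"fingers":0.2,"tx":0,"ty":0,"tz":0,"spin":0},{"fingers":0.35,"tx":0,"ty":0,"tz":0,"spin":0},{"fingers":0.5,"tx":0,"ty":0,"tz":0,"spin":0},{"fingers":0.5,"tx":0,"ty":0,"tz":0,"spin":0},{"fingers":0.5,"tx":0,"ty":0,"tz":0,"spin":0},{"fingers":0.5,"tx":0,"ty":0,"tz":-0.015,"spin":0},{"fingers":0.5,"tx":0,"ty":0,"tz":-0.03,"spin":0},{"fingers":0.5,"tx":0,"ty":0,"tz":-0.035,"spin":0},{"fingers":0.5,"tx":0,"ty":0,"tz":-0.035,"spin":0},{"fingers":0.5,"tx":0,"ty":0,"tz":-0.03,"spin":0},{"fingers":0.5,"tx":0,"ty":0,"tz":-0.02,"spin":0},{"fingers":0.5,"tx":0,"ty":0,"tz":0,"spin":0}]'
python3 -m inch '[{"fingers":0.5,"tx":0.035,"ty":0,"tz":0,"spin":0},{"fingers":0.5,"tx":0.035,"ty":0,"tz":0,"spin":0},{"fingers":0.5,"tx":0.035,"ty":0,"tz":0,"spin":0},{"fingers":0.5,"tx":0.035,"ty":0,"tz":0,"spin":0},{"fingers":0.5,"tx":0.03,"ty":0,"tz":0,"spin":0},{"fingers":0.5,"tx":0.01,"ty":0,"tz":0,"spin":0},{"fingers":0.5,"tx":0,"ty":0,"tz":0,"spin":0}]'
python3 - <<'E'
from h import *
save('scene','o.png',(310,150,580,330),2.9)
r.grab_frame('top')
print([(round(d['score'],2),d['bbox']) for d in r.silhouettes('top','key')],[(round(d['score'],2),d['bbox']) for d in r.silhouettes('top','board_a')])
E
```

```text
time: 60.15
position: [0.4859, 0.4248, 0.0829]
tcp_rot: [0.104, 3.077, 0.038]
wrist_force: [-0.1, 1.0, -0.3]
opening: 0.111
q [ 0.7296  0.4951 -0.0761  0.9368 -0.0256 -0.7742] v [ 0.     0.01  -0.018 -0.028  0.002  0.001] tau [ -0.  -70.8  31.9  -0.8  -0.1   0. ]
t 60.15 p [0.4859 0.4248 0.0829] rot [0.104 3.077 0.038] F [-0.1  1.  -0.3] op 0.111
time: 61.15
position: [0.474, 0.42, 0.254]
tcp_rot: [0.104, 3.079, 0.035]
wrist_force: [-0.2, 0.3, 0.2]
opening: 0.5
time: 61.73
position: [0.2903, 0.4322, 0.2417]
tcp_rot: [0.11, 3.075, 0.04]
wrist_force: [0.2, 0.4, 0.2]
opening: 0.503
[(0.66, [167.6, 265.3, 15.0, 24.7])] []
```

View pics/o.png

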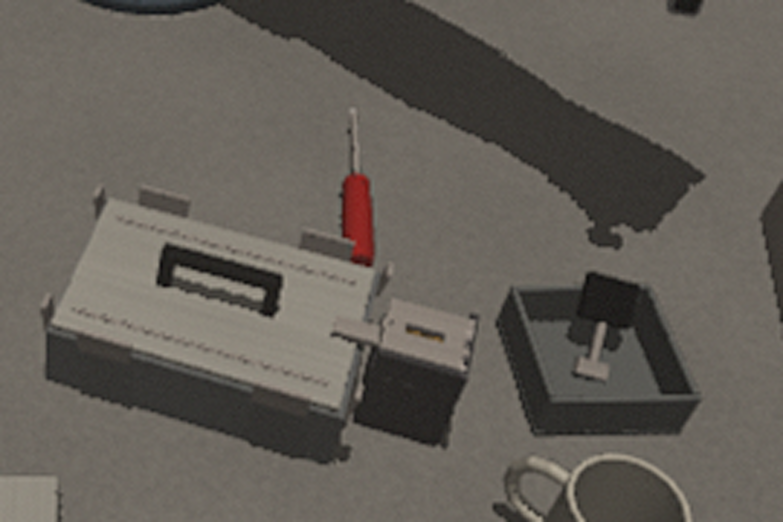

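```bash
python3 -m inch '[{"fingers":0.5,"tx":0,"ty":0,"tz":0,"spin":0},{"fingers":0.5,"tx":0,"ty":0,"tz":0,"spin":0},{"fingers":0.5,"tx":0,"ty":0,"tz":0,"spin":0},{"fingers":0.5,"tx":0,"ty":0,"tz":0,"spin":0}]' | head -1
python3 - <<'E'
from h import *
r.grab_frame('scene'); r.grab_frame('top')
a=pin('top','key_mid',k=2); b=pin('scene','key_mid',k=2); print(a,b); 
if a is not None and b is not None: print(tri(a,b))
print([(round(d['score'],2),d['bbox']) for d in r.silhouettes('top','key')])
save('top','p.png',(140,150,520,350),2.05)
E
```

```text
time: 62.27
[176.5 279.3] [517.9 261. ]
[0.45521487 0.43061907 0.03002379]
[(0.49, [164.7, 264.2, 19.2, 25.0])]
```

View pics/p.png

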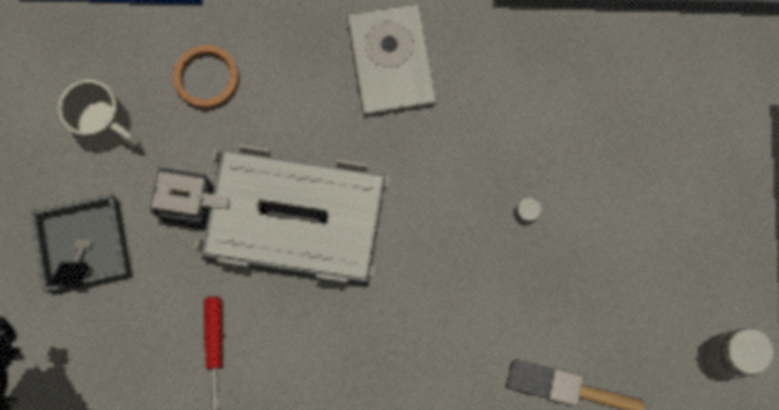

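The top view shows the cover seated between the tabs, the cam over its end, and the lock slot empty. The key is in the bin at px (70,265), the bystanders stand where they were, and no boards are left on the bench. Handing in.

```bash
python3 -c "
from h import *
print(r.job_done()); st()"
```

```text
the job is handed in; nothing more can be done
None
the job is handed in; nothing more can be done
```

The job is done and handed in, at about 63 s of the 210 s allowed. I turned the key clockwise to its stop and laid the three boards that were present in the tray. I then placed the cover and pressed it home, turned the key back to its stop, drew it out and put it in the key bin.

**Cover:** A second press on the handle stopped at 37 N, at the height expected for a seated cover. In the pictures it sits level between the tabs.

**Lock and bench:** The last pictures show the cam over the cover, the lock slot empty, and no boards left on the bench. The screwdriver, mug, tape, drive, capacitor, brush and can look undisturbed.

**Things that did not go cleanly:**
- The first pull on the key jammed at about 32 N because it was still twisted against its stop. It came out freely once I eased the twist.
- The tool drifted to about 3.5° of tilt during the run, and I could not correct it. It caused no noticeable side force on the key.
- The key leans against the bin wall rather than lying flat. Its middle measured about 30 mm above the bench, inside the 45 mm rim.

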